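# Count out grinding media with a counting tray

### The job

Five grinding cylinders lie on the counting tray's platform: sweep three of them, no more and no fewer, into the tray's trough and shut its lid fully; with the lid shut, return the two extras to the yellow stock tub, and after that pour the counted three from the trough's spout into the steel grinding jar. Put the tray back down flat on the bench with its lid still shut and let go; jar and tub stay standing, and the bottle, the flask and the jar's lid stay where they are.

Things in the scene. Friction and masses are not known exactly. Their poses are not given: they have to be found in the camera images.
- tray: Loose teal plastic counting tray, 169 mm across (x), 255 mm long (y, with spout and lip), 0.20 kg (up to 30 % more or less); origin at the centre of its underside; x towards the grip rib (away from the robot at yaw 0), y towards the trough's spout, z up. Trough along its -x side, grip rib on its +x side, spout at its +y end, pour-back lip at its -y end. Pieces slide on it at a tilt of 13 to 20 degrees.
- tray_platform (a point): Middle of the flat platform's surface, (17, 0, 26) mm in the tray's frame. The platform runs from x = -43 mm (open edge: pieces drop from it into the trough) to a wall at x = 77 mm, and from y = -105 to a wall at y = 102 mm. Walls stand 10 mm above it; all tray walls are 3 mm thick.
- tray_trough (a point): Middle of the trough's floor, (-60, 0, 3) mm in the tray's frame. The trough is 34 mm wide inside (x = -77 to -43 mm) with walls up to z = 26 mm, walled at y = -102 mm, and at its +y end open as a spout. Under the shut lid 23 mm are clear: pieces must lie in one layer, for one riding on another holds the lid open.
- tray_spout (a point): Middle of the spout's outlet edge on its floor, (-60, 130, 11) mm in the tray's frame; outlet 34 mm wide. The trough's floor ramps up by 8 mm (about 12 degrees) over its last 40 mm to this edge. The spout is open: a jerk or tilt that way can send pieces out of it.
- tray_lip (a point): Middle of the pour-back lip's edge, (1, -125, 26) mm in the tray's frame: the platform's 84 mm wide open outlet (x = -41 to 43 mm) for returning extras, level with the platform. On its far side a slanting wall, from (77, -60) to (43, -104) mm, leads pieces to it; on the trough's side there is none.
- tray_grip (a point): Middle of the grip rib's top face, (83, 0, 60) mm in the tray's frame. The rib is an upright bar on the far side wall, 12 mm thick along the tray's x (x = 77 to 89 mm), 70 mm long along its y, its top 34 mm above the platform; pinch it across its thickness to lift and tilt the tray.
- lid (a joint): Angle (rad) of the trough's translucent orange lid about its hinge: 0 = shut flat over the trough, about 1.6 = upright, 1.95 = fully open, leaning away from the platform. Rubbing hinge (about 0.012 N m): the lid stays where it is left and has to be pressed down until it rests on the trough.
- lid_edge (a point): Middle of the lid's free edge, on its upper face when shut. The lid is a plate 37 mm wide from hinge to free edge, 196 mm long and 3 mm thick; when shut its upper face is at z = 29.5 mm in the tray's frame, and it reaches from x = -78.5 to the platform's edge at x = -41.5 mm: a piece standing over that edge blocks it.
- lid_hinge (a point): Middle of the lid's hinge line, which runs along the tray's y at x = -78.5 mm, z = 26.5 mm of the tray.
- piece1_center (a point): white zirconia grinding cylinder, 16 mm diameter, 16 mm tall, 19 g, glazed and slippery; this point is its centre. At the start all five are on the tray's platform, apart from one another, this one standing on end.
- piece2_center (a point): white zirconia grinding cylinder, 16 mm diameter, 16 mm tall, 19 g, glazed and slippery; this point is its centre. At the start all five are on the tray's platform, apart from one another, this one lying on its side (it rolls).
- piece3_center (a point): white zirconia grinding cylinder, 16 mm diameter, 16 mm tall, 19 g, glazed and slippery; this point is its centre. At the start all five are on the tray's platform, apart from one another, this one standing on end.
- piece4_center (a point): white zirconia grinding cylinder, 16 mm diameter, 16 mm tall, 19 g, glazed and slippery; this point is its centre. At the start all five are on the tray's platform, apart from one another, this one standing on end.
- piece5_center (a point): white zirconia grinding cylinder, 16 mm diameter, 16 mm tall, 19 g, glazed and slippery; this point is its centre. At the start all five are on the tray's platform, apart from one another, this one lying on its side (it rolls).
- jar: Loose open steel grinding jar, 78 mm diameter, 84 mm at its rim, 64 mm tall, mouth 72 mm across inside (66 mm lower down), 10 mm thick bottom, 0.9 kg; origin at the centre of its underside.
- tub: Loose open yellow round stock tub, 118 mm diameter at the top, 78 mm tall, mouth 110 mm across inside, holding a layer of the same white cylinders at its bottom (part of the tub; surface about 30 mm up), 0.6 kg; origin at the centre of its underside.
- jar_middle (a point): Middle of the jar's hollow, on its axis 35 mm above its underside.
- tub_middle (a point): Middle of the tub's hollow, on its axis 45 mm above its underside.
- bottle: Bystander: capped bottle, 56 mm diameter, 130 mm tall, blue cap; origin at the centre of its underside.
- flask: Bystander: conical flask, 76 mm diameter at the foot, 105 mm tall, orange cap; origin at the centre of its underside.
- jar_lid: Bystander: the grinding jar's round steel lid, 84 mm diameter, 12 mm tall, lying on the bench; origin at the centre of its underside.
Mind the look-alikes: they are no part of the job. What is meant by the tub is not green or red, and is the larger of those in its own colour.

How it is judged (in metres and radians):
On the way, in this order (a step that is already met when the one before it is completed fails the run):
1. exactly three cylinders lie in the trough, the other two on the platform, and the lid is shut (value of joint lid below 0.08 rad and z of each of piece1_center, piece2_center, piece3_center, piece4_center, piece5_center in the frame of tray above 0 m and x of each of piece1_center, piece2_center, piece3_center, piece4_center, piece5_center in the frame of tray above -0.08 m and y of piece1_center in the frame of tray between -0.105 and 0.125 m and y of piece2_center in the frame of tray between -0.105 and 0.125 m and y of piece3_center in the frame of tray between -0.105 and 0.125 m and y of piece4_center in the frame of tray between -0.105 and 0.125 m and y of piece5_center in the frame of tray between -0.105 and 0.125 m and ((z of each of piece1_center, piece2_center, piece3_center in the frame of tray below 0.022 m and x of each of piece1_center, piece2_center, piece3_center in the frame of tray below -0.042 m and x of each of piece4_center, piece5_center in the frame of tray above -0.042 m and z of each of piece4_center, piece5_center in the frame of tray above 0.026 m) or (z of each of piece1_center, piece2_center, piece4_center in the frame of tray below 0.022 m and x of each of piece1_center, piece2_center, piece4_center in the frame of tray below -0.042 m and x of each of piece3_center, piece5_center in the frame of tray above -0.042 m and z of each of piece3_center, piece5_center in the frame of tray above 0.026 m) or (z of each of piece1_center, piece2_center, piece5_center in the frame of tray below 0.022 m and x of each of piece1_center, piece2_center, piece5_center in the frame of tray below -0.042 m and x of each of piece3_center, piece4_center in the frame of tray above -0.042 m and z of each of piece3_center, piece4_center in the frame of tray above 0.026 m) or (z of each of piece1_center, piece3_center, piece4_center in the frame of tray below 0.022 m and x of each of piece1_center, piece3_center, piece4_center in the frame of tray below -0.042 m and x of each of piece2_center, piece5_center in the frame of tray above -0.042 m and z of each of piece2_center, piece5_center in the frame of tray above 0.026 m) or (z of each of piece1_center, piece3_center, piece5_center in the frame of tray below 0.022 m and x of each of piece1_center, piece3_center, piece5_center in the frame of tray below -0.042 m and x of each of piece2_center, piece4_center in the frame of tray above -0.042 m and z of each of piece2_center, piece4_center in the frame of tray above 0.026 m) or (z of each of piece1_center, piece4_center, piece5_center in the frame of tray below 0.022 m and x of each of piece1_center, piece4_center, piece5_center in the frame of tray below -0.042 m and x of each of piece2_center, piece3_center in the frame of tray above -0.042 m and z of each of piece2_center, piece3_center in the frame of tray above 0.026 m) or (z of each of piece2_center, piece3_center, piece4_center in the frame of tray below 0.022 m and x of each of piece2_center, piece3_center, piece4_center in the frame of tray below -0.042 m and x of each of piece1_center, piece5_center in the frame of tray above -0.042 m and z of each of piece1_center, piece5_center in the frame of tray above 0.026 m) or (z of each of piece2_center, piece3_center, piece5_center in the frame of tray below 0.022 m and x of each of piece2_center, piece3_center, piece5_center in the frame of tray below -0.042 m and x of each of piece1_center, piece4_center in the frame of tray above -0.042 m and z of each of piece1_center, piece4_center in the frame of tray above 0.026 m) or (z of each of piece2_center, piece4_center, piece5_center in the frame of tray below 0.022 m and x of each of piece2_center, piece4_center, piece5_center in the frame of tray below -0.042 m and x of each of piece1_center, piece3_center in the frame of tray above -0.042 m and z of each of piece1_center, piece3_center in the frame of tray above 0.026 m) or (z of each of piece3_center, piece4_center, piece5_center in the frame of tray below 0.022 m and x of each of piece3_center, piece4_center, piece5_center in the frame of tray below -0.042 m and x of each of piece1_center, piece2_center in the frame of tray above -0.042 m and z of each of piece1_center, piece2_center in the frame of tray above 0.026 m))), for 0.2 s.
2. the two extras are back in the stock tub, the three still in the trough under the shut lid (value of joint lid below 0.08 rad and ((z of piece1_center in the frame of tray between 0 and 0.022 m and z of piece2_center in the frame of tray between 0 and 0.022 m and z of piece3_center in the frame of tray between 0 and 0.022 m and x of piece1_center in the frame of tray between -0.08 and -0.042 m and x of piece2_center in the frame of tray between -0.08 and -0.042 m and x of piece3_center in the frame of tray between -0.08 and -0.042 m and y of piece1_center in the frame of tray between -0.105 and 0.125 m and y of piece2_center in the frame of tray between -0.105 and 0.125 m and y of piece3_center in the frame of tray between -0.105 and 0.125 m and distance between each of piece4_center, piece5_center and tub_middle below 0.058 m) or (z of piece1_center in the frame of tray between 0 and 0.022 m and z of piece2_center in the frame of tray between 0 and 0.022 m and z of piece4_center in the frame of tray between 0 and 0.022 m and x of piece1_center in the frame of tray between -0.08 and -0.042 m and x of piece2_center in the frame of tray between -0.08 and -0.042 m and x of piece4_center in the frame of tray between -0.08 and -0.042 m and y of piece1_center in the frame of tray between -0.105 and 0.125 m and y of piece2_center in the frame of tray between -0.105 and 0.125 m and y of piece4_center in the frame of tray between -0.105 and 0.125 m and distance between each of piece3_center, piece5_center and tub_middle below 0.058 m) or (z of piece1_center in the frame of tray between 0 and 0.022 m and z of piece2_center in the frame of tray between 0 and 0.022 m and z of piece5_center in the frame of tray between 0 and 0.022 m and x of piece1_center in the frame of tray between -0.08 and -0.042 m and x of piece2_center in the frame of tray between -0.08 and -0.042 m and x of piece5_center in the frame of tray between -0.08 and -0.042 m and y of piece1_center in the frame of tray between -0.105 and 0.125 m and y of piece2_center in the frame of tray between -0.105 and 0.125 m and y of piece5_center in the frame of tray between -0.105 and 0.125 m and distance between each of piece3_center, piece4_center and tub_middle below 0.058 m) or (z of piece1_center in the frame of tray between 0 and 0.022 m and z of piece3_center in the frame of tray between 0 and 0.022 m and z of piece4_center in the frame of tray between 0 and 0.022 m and x of piece1_center in the frame of tray between -0.08 and -0.042 m and x of piece3_center in the frame of tray between -0.08 and -0.042 m and x of piece4_center in the frame of tray between -0.08 and -0.042 m and y of piece1_center in the frame of tray between -0.105 and 0.125 m and y of piece3_center in the frame of tray between -0.105 and 0.125 m and y of piece4_center in the frame of tray between -0.105 and 0.125 m and distance between each of piece2_center, piece5_center and tub_middle below 0.058 m) or (z of piece1_center in the frame of tray between 0 and 0.022 m and z of piece3_center in the frame of tray between 0 and 0.022 m and z of piece5_center in the frame of tray between 0 and 0.022 m and x of piece1_center in the frame of tray between -0.08 and -0.042 m and x of piece3_center in the frame of tray between -0.08 and -0.042 m and x of piece5_center in the frame of tray between -0.08 and -0.042 m and y of piece1_center in the frame of tray between -0.105 and 0.125 m and y of piece3_center in the frame of tray between -0.105 and 0.125 m and y of piece5_center in the frame of tray between -0.105 and 0.125 m and distance between each of piece2_center, piece4_center and tub_middle below 0.058 m) or (z of piece1_center in the frame of tray between 0 and 0.022 m and z of piece4_center in the frame of tray between 0 and 0.022 m and z of piece5_center in the frame of tray between 0 and 0.022 m and x of piece1_center in the frame of tray between -0.08 and -0.042 m and x of piece4_center in the frame of tray between -0.08 and -0.042 m and x of piece5_center in the frame of tray between -0.08 and -0.042 m and y of piece1_center in the frame of tray between -0.105 and 0.125 m and y of piece4_center in the frame of tray between -0.105 and 0.125 m and y of piece5_center in the frame of tray between -0.105 and 0.125 m and distance between each of piece2_center, piece3_center and tub_middle below 0.058 m) or (z of piece2_center in the frame of tray between 0 and 0.022 m and z of piece3_center in the frame of tray between 0 and 0.022 m and z of piece4_center in the frame of tray between 0 and 0.022 m and x of piece2_center in the frame of tray between -0.08 and -0.042 m and x of piece3_center in the frame of tray between -0.08 and -0.042 m and x of piece4_center in the frame of tray between -0.08 and -0.042 m and y of piece2_center in the frame of tray between -0.105 and 0.125 m and y of piece3_center in the frame of tray between -0.105 and 0.125 m and y of piece4_center in the frame of tray between -0.105 and 0.125 m and distance between each of piece1_center, piece5_center and tub_middle below 0.058 m) or (z of piece2_center in the frame of tray between 0 and 0.022 m and z of piece3_center in the frame of tray between 0 and 0.022 m and z of piece5_center in the frame of tray between 0 and 0.022 m and x of piece2_center in the frame of tray between -0.08 and -0.042 m and x of piece3_center in the frame of tray between -0.08 and -0.042 m and x of piece5_center in the frame of tray between -0.08 and -0.042 m and y of piece2_center in the frame of tray between -0.105 and 0.125 m and y of piece3_center in the frame of tray between -0.105 and 0.125 m and y of piece5_center in the frame of tray between -0.105 and 0.125 m and distance between each of piece1_center, piece4_center and tub_middle below 0.058 m) or (z of piece2_center in the frame of tray between 0 and 0.022 m and z of piece4_center in the frame of tray between 0 and 0.022 m and z of piece5_center in the frame of tray between 0 and 0.022 m and x of piece2_center in the frame of tray between -0.08 and -0.042 m and x of piece4_center in the frame of tray between -0.08 and -0.042 m and x of piece5_center in the frame of tray between -0.08 and -0.042 m and y of piece2_center in the frame of tray between -0.105 and 0.125 m and y of piece4_center in the frame of tray between -0.105 and 0.125 m and y of piece5_center in the frame of tray between -0.105 and 0.125 m and distance between each of piece1_center, piece3_center and tub_middle below 0.058 m) or (z of piece3_center in the frame of tray between 0 and 0.022 m and z of piece4_center in the frame of tray between 0 and 0.022 m and z of piece5_center in the frame of tray between 0 and 0.022 m and x of piece3_center in the frame of tray between -0.08 and -0.042 m and x of piece4_center in the frame of tray between -0.08 and -0.042 m and x of piece5_center in the frame of tray between -0.08 and -0.042 m and y of piece3_center in the frame of tray between -0.105 and 0.125 m and y of piece4_center in the frame of tray between -0.105 and 0.125 m and y of piece5_center in the frame of tray between -0.105 and 0.125 m and distance between each of piece1_center, piece2_center and tub_middle below 0.058 m))), for 0.2 s.
At the end, for the whole second after the job is handed in: Three cylinders lie inside the jar and two inside the tub, below the rims; the tray lies flat on the bench (within 3 degrees, underside within 6 mm of it), lid shut (under 0.08 rad); jar and tub upright (within 3.4 degrees); tray at rest, no piece leaves jar or tub (((distance between each of piece1_center, piece2_center, piece3_center and jar_middle below 0.042 m and distance between each of piece4_center, piece5_center and tub_middle below 0.058 m) or (distance between each of piece1_center, piece2_center, piece4_center and jar_middle below 0.042 m and distance between each of piece3_center, piece5_center and tub_middle below 0.058 m) or (distance between each of piece1_center, piece2_center, piece5_center and jar_middle below 0.042 m and distance between each of piece3_center, piece4_center and tub_middle below 0.058 m) or (distance between each of piece1_center, piece3_center, piece4_center and jar_middle below 0.042 m and distance between each of piece2_center, piece5_center and tub_middle below 0.058 m) or (distance between each of piece1_center, piece3_center, piece5_center and jar_middle below 0.042 m and distance between each of piece2_center, piece4_center and tub_middle below 0.058 m) or (distance between each of piece1_center, piece4_center, piece5_center and jar_middle below 0.042 m and distance between each of piece2_center, piece3_center and tub_middle below 0.058 m) or (distance between each of piece2_center, piece3_center, piece4_center and jar_middle below 0.042 m and distance between each of piece1_center, piece5_center and tub_middle below 0.058 m) or (distance between each of piece2_center, piece3_center, piece5_center and jar_middle below 0.042 m and distance between each of piece1_center, piece4_center and tub_middle below 0.058 m) or (distance between each of piece2_center, piece4_center, piece5_center and jar_middle below 0.042 m and distance between each of piece1_center, piece3_center and tub_middle below 0.058 m) or (distance between each of piece3_center, piece4_center, piece5_center and jar_middle below 0.042 m and distance between each of piece1_center, piece2_center and tub_middle below 0.058 m)) and value of joint lid below 0.08 rad and angle between tray's own z axis and vertical below 0.05 rad and height (world z) of tray below 0.006 m and angle between each of jar, tub's own z axis and vertical below 0.06 rad and linear speed of tray below 0.02 m/s); the robot touches nothing.
It fails at once if the blue-capped bottle is shifted by more than 30 mm or tilted by more than 20 degrees (distance of bottle from where it was at the start of the episode above 0.03 m or angle between bottle's own z axis and vertical above 0.35 rad).
It fails at once if the orange-capped flask is shifted by more than 30 mm or tilted by more than 20 degrees (distance of flask from where it was at the start of the episode above 0.03 m or angle between flask's own z axis and vertical above 0.35 rad).
It fails at once if the grinding jar's steel lid is shifted by more than 30 mm or tilted by more than 20 degrees (distance of jar_lid from where it was at the start of the episode above 0.03 m or angle between jar_lid's own z axis and vertical above 0.35 rad).
It fails at once if the grinding jar or the stock tub is tipped by more than 20 degrees (angle between any of jar, tub's own z axis and vertical above 0.35 rad).
It also fails if it takes over 72 s, if anything falls off the work surface, if the arm or the gripper's body presses on something with over 40 N, if the wrist force passes 120 N, or if a joint passes its speed limit or range.

### The arm

A 6-joint arm with a two-finger parallel gripper is mounted at the origin on the work surface. World frame = base frame: x ahead of the robot, y to its left, z up, the work surface at z = 0. Lengths are in m, angles in degrees, forces in N, time in s.
With the tool pointing down it reaches from about 0.3 to 0.75 m from the base axis. Payload 8.5 kg.
Tool frame: the origin (TCP) lies on the mounting face of the last link; the fingertips stand tip_extent ahead of it and the grasp point (between the pads) lies 155 mm ahead of it (tip_extent is the distance from the TCP to the fingertips, in m); z points along the fingers, y is the line along which they close (so a half turn about z gives the same grasp; the last joint's range is limited). The gripper opens to 85 mm and grips with 20 to 120 N. Pads are 22 mm wide; open, the fingers measure 114 mm over their backs; the gripper's body (76 mm by 85 mm) begins 54 mm behind the grasp point. The pads swing forward as they close: fully open they stand 13 mm farther back than shut.
Start: joints at [64.154, 21.807, 74.336, -0, 83.858, -12.336], TCP at [0.128, 0.535, 0.405] pointing down, gripper open.
Joint ranges: [-178.18, 178.18], [-50.72, 133.34], [12.68, 142.11], [-81.47, 261.47], [9.98, 163.14], [-165.26, 165.26]. Speed limits (degrees/s): [136.94, 136.94, 180, 180, 180, 180].

### API

Orientations are given as a 3x3 rotation matrix whose columns are the frame's x, y, z axes.
In Python, from rig import observe, get_image, camera_params, close_job, tip_extent gives the robot as it stands.
- The arm moves only by the shell command python3 -m creep 'ROWS' [FORCE]. ROWS is JSON, a list of rows, each an object with "jaw": the gripper's target within -1 to 1 (shut at 1, half-way at 0, fully open at -1); "travel": the shift along the world's x, y, z in mm, a list of three; "roll": the turn about the world's z in rad. A call has 1 to 12 rows; each row is the pose to reach, as a shift and turn from the pose commanded when the call began; what a row does not reach only later rows make up. A row lasts 1/10 s, in which the tool goes at most 50 mm and 8.59 degrees, less where a joint would pass 70% of its speed; a pose out of reach is approached as far as the arm can. A call with a gripper value outside its range is refused whole. The fingers move at their own pace and stop on an object; FORCE is the grip in N (left out, the last holds). Time passes only in rows, so rows that repeat a pose let the fingers close. It gives the time, the measured TCP pose, the force, the opening and the grip force at its end, in the units of the state.
- observe(): the state, without advancing time (a new reading comes with each control period).
- get_image(name): name is "scene" or "top" or "wrist"; returns (picture, depth): 480x640x3 uint8, red, green, blue; 480x640 float32, m along the optical axis (not along the pixel's ray), 0 where there is no reading.
- camera_params(name): a dict with "mtx" (3x3 intrinsics, pixels), "extrinsics" (4x4, takes a point from camera to world coordinates). Camera axes: x right, y down, z forward; pixel columns grow to the right and rows downward; lengths in m; the calibration is good to about 2 mm. A picture is of the moment at which its call begins: read the wrist's pose just before it. camera_params takes no time and is no camera call; for the wrist camera it gives the pose at the moment of the call.
- close_job(): hands the job in; it is judged then, once.
The state is a dict: "time_s": time; "q": joint angles; "qvel": joint speeds; "joint_efforts": joint torques, N m; "position": TCP position; "tool_rot": TCP orientation; "ft_force": force on the tool from outside, world axes, zero at the start; "wrist_torque": the same for the moment, N m; "grip_width": finger opening in m; "gripper_force": force on a finger pad.
Only numpy, scipy, OpenCV 4.12 (cv2) and the standard library are available. Lean on these libraries where they do the work, as an engineer would, in place of code of your own. Each camera call takes 0.05 s, during which the arm holds its last target. There are 200 camera calls.

## Working session

There is one attempt and no reset: what is moved stays moved. The work goes in short steps, Python scripts to look and compute and a shell command to move; the robot and the scene stay as the last step left them, time stands still between calls to the robot, and variables do not carry over. Pictures are saved under pics/ and viewed, at most 10 in all, crops included, and the job is handed in when it is done.

```bash
ls; mkdir -p pics
cat > h.py <<'E'
import numpy as np,cv2
from rig import *
def shot(n,f):
    im,d=get_image(n); P=camera_params(n); cv2.imwrite(f'pics/{f}.png',im[:,:,::-1]); np.savez(f'pics/{f}.npz',im=im,d=d,K=P['mtx'],T=P['extrinsics']); return im,d,P
def world(f):
    z=np.load(f'pics/{f}.npz'); K,T,d=z['K'],np.array(z['T']),z['d']; v,u=np.mgrid[:480,:640]
    p=np.stack([(u-K[0,2])/K[0,0]*d,(v-K[1,2])/K[1,1]*d,d],-1); w=p@T[:3,:3].T+T[:3,3]; w[d==0]=np.nan; return z['im'],w
def proj(f,p):
    z=np.load(f'pics/{f}.npz'); K,T=z['K'],z['T']; c=(np.asarray(p)-T[:3,3])@T[:3,:3]; return (c[...,:2]/c[...,2:])@K[:2,:2].T+K[:2,2]
E
python3 - <<'E'
from h import *
for n in ('scene','top'):
    shot(n,n+'0')
print(tip_extent if not callable(tip_extent) else tip_extent(), camera_params('top'), observe()['time_s'])
E
```

```text
pics
0.1734 {'mtx': array([[601.61728207,   0.        , 317.69331339],
       [  0.        , 601.61728207, 240.36425788],
       [  0.        ,   0.        ,   1.        ]]), 'extrinsics': array([[-3.35856984e-03, -9.97210450e-01,  7.45656695e-02,
         4.66059578e-01],
       [-9.99993988e-01,  3.28487730e-03, -1.11090905e-03,
         8.52281706e-03],
       [ 8.62871036e-04, -7.45689523e-02, -9.97215487e-01,
         1.38334931e+00],
       [ 0.00000000e+00,  0.00000000e+00,  0.00000000e+00,
         1.00000000e+00]])} 0.1
```

View pics/top0.png

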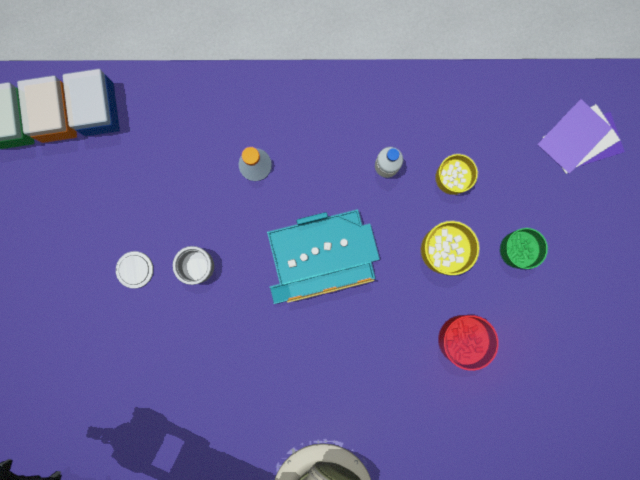

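View pics/scene0.png

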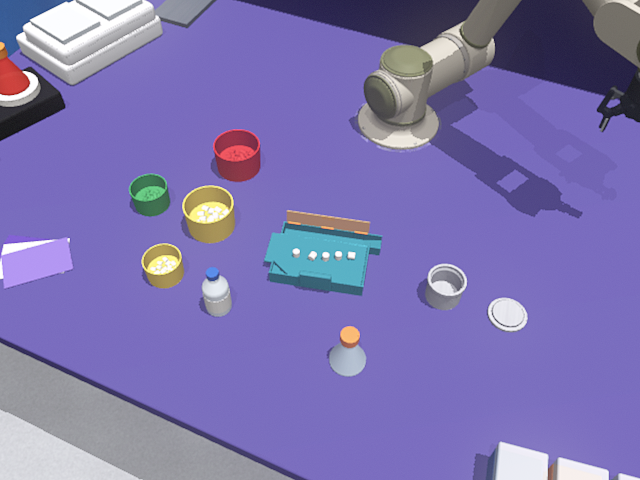

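Run:
```python
from h import *
im,w=world('top0'); hsv=cv2.cvtColor(im,cv2.COLOR_RGB2HSV); H,S,V=hsv[...,0].astype(int),hsv[...,1],hsv[...,2]
v,u=np.mgrid[:480,:640]
teal=(abs(H-93)<8)&(S>120)&(u>250)&(u<400)&(v>200)&(v<310)
z=w[...,2]
rib=teal&(z>.045)&(w[...,0]>.47); print('rib',rib.sum(),w[rib].mean(0), w[rib].min(0),w[rib].max(0))
# platform points
pl=teal&(abs(z-.026)<.004); print('platform',pl.sum(), cv2.minAreaRect((w[teal&(z>.0)][:,:2]*1000).astype(np.float32)))
org=(H>5)&(H<20)&(S>120)&(u>250)&(u<400)&(v>260)&(v<310); print('lid',org.sum(),w[org].mean(0),w[org].min(0),w[org].max(0), cv2.fitLine((w[org][:,:2]).astype(np.float32),2,0,.01,.01).ravel())
wh=((S<70)&(V>140)&(u>280)&(u<360)&(v>225)&(v<275)).astype(np.uint8)
n,l,st,c=cv2.connectedComponentsWithStats(wh)
for i in range(1,n):
    if st[i,4]>10:
        m=l==i; print('piece',c[i],st[i,4],np.nanmean(w[m],0),np.nanmax(w[m][:,2]))
for nm,box,zmin in(('tub',(420,485,215,280),.07),('stub',(435,482,150,200),.03),('jar',(168,218,240,290),.058),('lid',(112,158,245,292),.006),('bottle',(370,408,140,182),.02),('flask',(235,275,140,185),.02),('red',(438,500,310,375),.06)):
    m=(u>box[0])&(u<box[1])&(v>box[2])&(v<box[3])&(z>zmin); p=w[m]; (cx,cy),r=cv2.minEnclosingCircle((p[:,:2]*1000).astype(np.float32)); print(nm,round(cx),round(cy),round(r),np.percentile(p[:,2],[50,98]))
big=cv2.resize(im[195:315,250:400],None,fx=5,fy=5,interpolation=cv2.INTER_CUBIC); cv2.imwrite('pics/c.png',big[:,:,::-1])
```

```text
rib 175 [0.61377883 0.02050596 0.05923485] [ 0.60176151 -0.01372496  0.04545344] [0.62590625 0.05288946 0.06705367]
platform 4078 ((538.518310546875, 2.279449462890625), (168.117919921875, 258.1405944824219), 13.936615943908691)
lid 44 [ 0.4609641  -0.02796603  0.0332769 ] [ 0.43591295 -0.10897996  0.02275408] [0.48216499 0.06959122 0.04593053] [ 0.24041028 -0.97067136  0.4609641  -0.02796603]
piece [343.5        242.13043478] 46 [ 0.56232002 -0.05072286  0.04045222] 0.04800648803968666
piece [327.21052632 245.59649123] 57 [ 0.5547982  -0.01426009  0.03857295] 0.04532335097777551
piece [314.70833333 250.5       ] 48 [0.54379615 0.0137661  0.04013703] 0.050686471631498975
piece [303.42553191 256.82978723] 47 [0.52975956 0.03904307 0.03920829] 0.049662944936273545
piece [291.76363636 262.87272727] 55 [0.51633488 0.06512276 0.03912998] 0.04728977811118629
tub 547 -284 59 [0.07767226 0.0841236 ]
stub 715 -305 44 [0.05127965 0.06206421]
jar 512 284 42 [0.06381653 0.06947933]
lid 504 426 69 [0.01113669 0.01767887]
bottle 741 -151 28 [0.09052806 0.13438711]
flask 745 152 34 [0.0515094  0.10958179]
red 342 -321 60 [0.076218   0.08297133]
```

View pics/c.png

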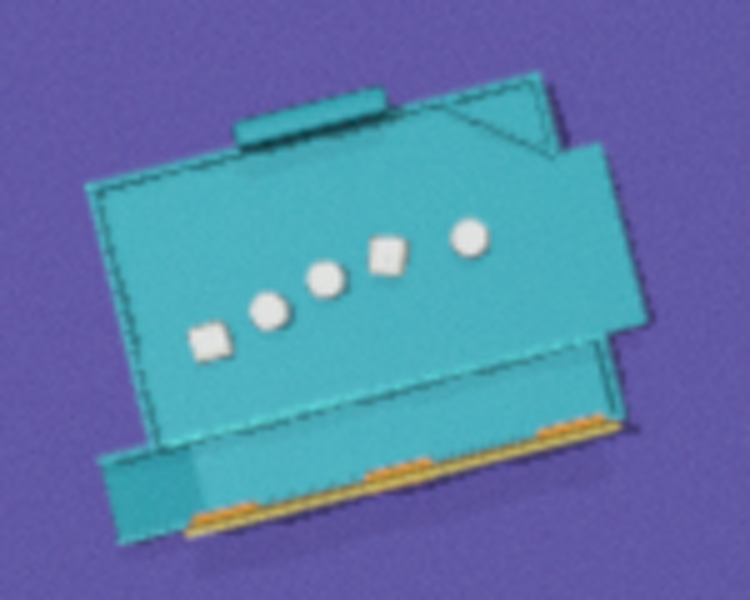

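```bash
python3 -m creep '[{"jaw":1,"travel":[12,48,0],"roll":0},{"jaw":1,"travel":[24,96,0],"roll":0},{"jaw":1,"travel":[36,144,0],"roll":0},{"jaw":1,"travel":[48,192,0],"roll":0},{"jaw":1,"travel":[60,240,0],"roll":0},{"jaw":1,"travel":[72,288,0],"roll":0},{"jaw":1,"travel":[84,336,0],"roll":0},{"jaw":1,"travel":[84,336,0],"roll":0},{"jaw":1,"travel":[84,336,0],"roll":0}]' 40; python3 -c "
from rig import *
o=observe();print(o['q'],o['position'],o['tool_rot'],o['time_s'],o['grip_width'])"
```

```text
time_s: 1.0
position: [0.1944, 0.7966, 0.3796]
tool_rot: [[-0.972, 0.233, 0.008], [0.234, 0.972, 0.031], [-0.001, 0.032, -0.999]]
ft_force: [0.1, -0.8, 1.0]
grip_width: -0.0003
gripper_force: 0.0
[ 68.02522629  55.88446856  12.68009714   0.24601956 109.62832499
  -8.37800467] [0.19438236 0.79663732 0.37960752] [[-9.72324657e-01  2.33495145e-01  8.04857037e-03]
 [ 2.33632942e-01  9.71838376e-01  3.07541746e-02]
 [-6.40959102e-04  3.17834534e-02 -9.99494573e-01]] 1.0 -0.00033997867465128964
```

```bash
python3 -m creep '[{"jaw":1,"travel":[240,970,0],"roll":0},{"jaw":1,"travel":[240,970,0],"roll":0},{"jaw":1,"travel":[240,970,0],"roll":0},{"jaw":1,"travel":[240,970,0],"roll":0},{"jaw":1,"travel":[240,970,0],"roll":0},{"jaw":1,"travel":[240,970,0],"roll":0},{"jaw":1,"travel":[240,970,0],"roll":0},{"jaw":1,"travel":[240,970,0],"roll":0}]'; python3 -c "
from rig import *
o=observe();print(o['q'])"
```

```text
time_s: 1.8
position: [0.2034, 0.8298, 0.286]
tool_rot: [[-0.972, 0.233, 0.014], [0.234, 0.971, 0.056], [-0.0, 0.058, -0.998]]
ft_force: [-0.9, 0.2, -0.3]
grip_width: 0.0002
gripper_force: 0.0
[ 68.27893132  62.37345974  12.70960904   0.46536202 101.64295912
  -8.10568265]
```

```bash
python3 -m creep '[{"jaw":1,"travel":[21,-45,10],"roll":-0.14},{"jaw":1,"travel":[42,-90,20],"roll":-0.28},{"jaw":1,"travel":[62,-136,20],"roll":-0.42},{"jaw":1,"travel":[83,-180,20],"roll":-0.56},{"jaw":1,"travel":[104,-225,20],"roll":-0.7},{"jaw":1,"travel":[125,-270,20],"roll":-0.84},{"jaw":1,"travel":[145,-318,20],"roll":-0.98},{"jaw":1,"travel":[166,-363,20],"roll":-1.09},{"jaw":1,"travel":[187,-408,20],"roll":-1.09},{"jaw":1,"travel":[207,-453,20],"roll":-1.09},{"jaw":1,"travel":[228,-500,20],"roll":-1.09}]'
```

```text
time_s: 2.9
position: [0.4288, 0.3347, 0.307]
tool_rot: [[-0.243, 0.968, 0.057], [0.97, 0.242, 0.014], [0.0, 0.059, -0.998]]
ft_force: [1.0, -0.4, -0.4]
grip_width: 0.0
gripper_force: 0.0
```

```bash
python3 -m creep '[{"jaw":1,"travel":[18,-44,0],"roll":0},{"jaw":1,"travel":[37,-88,0],"roll":0},{"jaw":1,"travel":[55,-132,0],"roll":0},{"jaw":1,"travel":[73,-176,0],"roll":0},{"jaw":1,"travel":[92,-220,0],"roll":0},{"jaw":1,"travel":[110,-264,-10],"roll":0},{"jaw":1,"travel":[110,-264,-45],"roll":0},{"jaw":1,"travel":[110,-264,-75],"roll":0},{"jaw":1,"travel":[110,-264,-75],"roll":0}]'
python3 - <<'E'
from h import *
shot('top','t1');shot('wrist','w1'); shot('scene','s1')
o=observe();print(o['position'],o['tool_rot'],o['time_s'])
a=cv2.imread('pics/w1.png');b=cv2.imread('pics/t1.png')[170:330,230:430]
cv2.imwrite('pics/c1.png',np.hstack([cv2.resize(a,(400,300)),cv2.resize(b,(375,300))]))
E
```

```text
time_s: 3.8
position: [0.5377, 0.0721, 0.2287]
tool_rot: [[-0.242, 0.969, 0.05], [0.97, 0.241, 0.014], [0.002, 0.052, -0.999]]
ft_force: [-0.5, 0.8, 0.9]
grip_width: 0.0002
gripper_force: 0.0
[0.53871725 0.07272636 0.23306355] [[-0.24308238  0.96825661  0.05822453]
 [ 0.97000504  0.24271139  0.01346897]
 [-0.00109034  0.05975215 -0.99821265]] 3.95
```

View pics/c1.png

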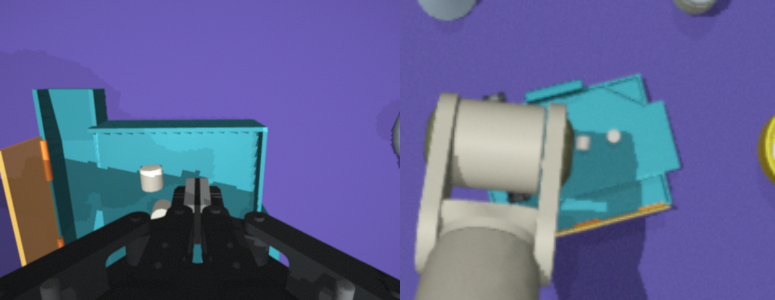

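```bash
cat >> h.py <<'E'
T0=np.array([.534,0.0]);YAW=np.radians(13.9)
def tray(p,T=None,yaw=None):
    T=T0 if T is None else T; yaw=YAW if yaw is None else yaw
    c,s=np.cos(yaw),np.sin(yaw); d=np.asarray(p)[...,:2]-T; return np.stack([d[...,0]*c+d[...,1]*s,-d[...,0]*s+d[...,1]*c],-1)
def tip():
    o=observe(); return np.array(o['position'])+.1734*np.array(o['tool_rot'])[:,2]
def whites(f,zlo=.028,zhi=.06):
    im,w=world(f); h=cv2.cvtColor(im,cv2.COLOR_RGB2HSV); m=((h[...,1]<75)&(h[...,2]>95)&(w[...,2]>zlo)&(w[...,2]<zhi)).astype(np.uint8)
    n,l,s,c=cv2.connectedComponentsWithStats(m); t=tray(w)
    for i in range(1,n):
        q=t[l==i]
        if s[i,4]>12 and abs(q[:,0].mean())<.12 and abs(q[:,1].mean())<.14: print(f,c[i].round(),s[i,4],'tray min',q.min(0).round(3),'max',q.max(0).round(3),'z',w[...,2][l==i].min().round(3),w[...,2][l==i].max().round(3))
E
python3 - <<'E'
from h import *
print(tip(),tray(tip()))
whites('w1'); whites('t1')
im,w=world('w1'); h=cv2.cvtColor(im,cv2.COLOR_RGB2HSV); te=(abs(h[...,0].astype(int)-93)<8)&(h[...,1]>120)
t=tray(w)
m=te&(t[...,1]>.09)&(abs(w[...,2]-.036)<.003)&(t[...,0]>-.03); print('y wall top',m.sum(),np.percentile(t[m],[2,50,98],axis=0))
m=te&(t[...,0]>.065)&(abs(w[...,2]-.036)<.003); print('x wall top',m.sum(),np.percentile(t[m],[2,50,98],axis=0))
E
```

```text
[0.54881339 0.07506188 0.05997348] [0.03241157 0.06930521]
w1 [242. 285.] 1431 tray min [-0.01   0.054] max [0.008 0.078] z 0.028 0.045
w1 [256. 334.] 654 tray min [-0.004  0.031] max [0.013 0.049] z 0.028 0.045
t1 [343. 242.] 44 tray min [ 0.007 -0.064] max [ 0.023 -0.048] z 0.03 0.048
t1 [327. 246.] 52 tray min [ 0.008 -0.028] max [ 0.025 -0.01 ] z 0.031 0.048
y wall top 2540 [[-0.02766723  0.09245513]
 [ 0.03094881  0.1045367 ]
 [ 0.08114007  0.10599962]]
x wall top 1524 [[0.06671489 0.04144572]
 [0.07919926 0.08163402]
 [0.08171479 0.10588287]]
```

```bash
python3 -m creep '[{"jaw":1,"travel":[1,-3,-14],"roll":0},{"jaw":1,"travel":[1,-3,-27],"roll":0},{"jaw":1,"travel":[1,-3,-27],"roll":0},{"jaw":1,"travel":[-13,-7,-27],"roll":0},{"jaw":1,"travel":[-26,-10,-27],"roll":0},{"jaw":1,"travel":[-39,-13,-27],"roll":0},{"jaw":1,"travel":[-51,-16,-27],"roll":0},{"jaw":1,"travel":[-60,-18,-27],"roll":0},{"jaw":1,"travel":[-67,-20,-27],"roll":0},{"jaw":1,"travel":[-67,-20,-27],"roll":0},{"jaw":1,"travel":[-60,-18,0],"roll":0},{"jaw":1,"travel":[-20,-20,20],"roll":0}]'
python3 - <<'E'
from h import *
shot('wrist','w2'); print(tip(),tray(tip()),observe()['ft_force']); whites('w2',.003)
a=cv2.imread('pics/w2.png'); cv2.imwrite('pics/c2.png',cv2.resize(a,(400,300)))
E
```

```text
time_s: 5.15
position: [0.5169, 0.0531, 0.2526]
tool_rot: [[-0.243, 0.969, 0.052], [0.97, 0.243, 0.014], [0.001, 0.054, -0.999]]
ft_force: [0.3, -1.1, 0.6]
grip_width: 0.0001
gripper_force: 0.0
[0.53612024 0.05405943 0.08373037] [0.01504475 0.05196704] [ 5.86260898 -2.29621617  4.46064688]
w2 [139. 183.] 16 tray min [-0.079  0.092] max [-0.065  0.095] z 0.003 0.032
w2 [174. 226.] 1027 tray min [-0.066  0.055] max [-0.049  0.076] z 0.005 0.024
w2 [309. 282.] 193 tray min [0.008 0.032] max [0.022 0.044] z 0.03 0.044
w2 [318. 396.] 69 tray min [ 0.017 -0.032] max [ 0.021 -0.018] z 0.03 0.048
```

View pics/c2.png

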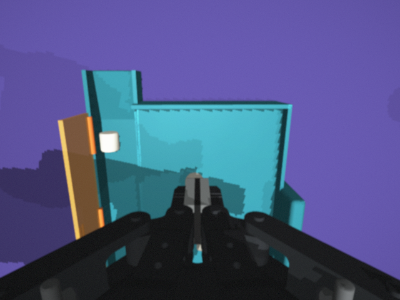

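```bash
python3 -m creep '[{"jaw":1,"travel":[30,10,5],"roll":0},{"jaw":1,"travel":[60,10,5],"roll":0},{"jaw":1,"travel":[60,10,5],"roll":0}]' >/dev/null
python3 - <<'E'
from h import *
shot('wrist','w3'); print(tip(),tray(tip())); whites('w3',.028)
im,w=world('w3'); h=cv2.cvtColor(im,cv2.COLOR_RGB2HSV); te=(abs(h[...,0].astype(int)-93)<8)&(h[...,1]>120)
t=tray(w)
m=te&(t[...,1]>.09)&(abs(w[...,2]-.036)<.003)&(t[...,0]>-.03); print('y wall top',m.sum(),np.percentile(t[m],[2,50,98],axis=0))
m=te&(t[...,0]>.065)&(abs(w[...,2]-.036)<.003); print('x wall top',m.sum(),np.percentile(t[m],[2,50,98],axis=0))
E
```

```text
[0.58920191 0.06493622 0.08319902] [0.0691849  0.04977361]
w3 [183. 283.] 1035 tray min [-0.004  0.033] max [0.012 0.049] z 0.028 0.044
w3 [202. 329.] 857 tray min [0.003 0.006] max [0.019 0.021] z 0.028 0.043
y wall top 1747 [[-0.0278003   0.09294007]
 [ 0.02708101  0.10489409]
 [ 0.07813525  0.10639346]]
x wall top 1009 [[ 0.06647382 -0.03586822]
 [ 0.07688242  0.07833513]
 [ 0.0841322   0.10623538]]
```

```bash
python3 -m creep '[{"jaw":1,"travel":[-30,-17,-12],"roll":0},{"jaw":1,"travel":[-30,-17,-50],"roll":0},{"jaw":1,"travel":[-30,-17,-50],"roll":0},{"jaw":1,"travel":[-47,-21,-50],"roll":0},{"jaw":1,"travel":[-64,-25,-50],"roll":0},{"jaw":1,"travel":[-80,-29,-50],"roll":0},{"jaw":1,"travel":[-92,-32,-50],"roll":0},{"jaw":1,"travel":[-101,-34,-50],"roll":0},{"jaw":1,"travel":[-101,-34,-50],"roll":0},{"jaw":1,"travel":[-90,-34,-15],"roll":0},{"jaw":1,"travel":[-45,-38,0],"roll":0},{"jaw":1,"travel":[0,-42,0],"roll":0}]'
python3 - <<'E'
from h import *
shot('wrist','w4'); print(tip(),tray(tip())); whites('w4',.005)
E
```

```text
time_s: 6.75
position: [0.5801, 0.0207, 0.2602]
tool_rot: [[-0.243, 0.968, 0.061], [0.97, 0.242, 0.013], [-0.003, 0.063, -0.998]]
ft_force: [0.2, -0.4, 0.4]
grip_width: -0.0
gripper_force: 0.0
[0.59693645 0.02157873 0.08601859] [0.06627727 0.00582773]
w4 [12. 80.] 13 tray min [-0.072  0.094] max [-0.07   0.096] z 0.024 0.026
w4 [ 60. 136.] 1160 tray min [-0.071  0.061] max [-0.053  0.078] z 0.005 0.019
w4 [ 28. 165.] 41 tray min [-0.073  0.047] max [-0.07   0.063] z 0.024 0.027
w4 [ 95. 196.] 795 tray min [-0.055  0.03 ] max [-0.035  0.047] z 0.01 0.026
w4 [ 33. 193.] 23 tray min [-0.072  0.037] max [-0.071  0.047] z 0.024 0.027
w4 [ 38. 217.] 30 tray min [-0.072  0.024] max [-0.071  0.036] z 0.025 0.027
w4 [218. 257.] 1002 tray min [ 0.007 -0.004] max [0.027 0.017] z 0.024 0.043
w4 [229. 308.] 959 tray min [ 0.011 -0.035] max [ 0.032 -0.011] z 0.024 0.042
```

```bash
python3 -m creep '[{"jaw":1,"travel":[-16,0,-12],"roll":0},{"jaw":1,"travel":[-16,0,-50],"roll":0},{"jaw":1,"travel":[-16,0,-50],"roll":0},{"jaw":1,"travel":[-33,-4,-50],"roll":0},{"jaw":1,"travel":[-50,-8,-50],"roll":0},{"jaw":1,"travel":[-67,-13,-50],"roll":0},{"jaw":1,"travel":[-83,-17,-50],"roll":0},{"jaw":1,"travel":[-93,-19,-50],"roll":0},{"jaw":1,"travel":[-93,-19,-50],"roll":0},{"jaw":1,"travel":[-70,-14,-5],"roll":0},{"jaw":1,"travel":[-20,-19,15],"roll":0},{"jaw":1,"travel":[-20,-19,15],"roll":0}]'
python3 - <<'E'
from h import *
shot('wrist','w5'); print(tip(),tray(tip())); whites('w5',.005)
a=cv2.imread('pics/w5.png'); cv2.imwrite('pics/c5.png',cv2.resize(a,(480,360)))
E
```

```text
time_s: 8.0
position: [0.5627, 0.0011, 0.2755]
tool_rot: [[-0.243, 0.968, 0.067], [0.97, 0.243, 0.011], [-0.005, 0.067, -0.998]]
ft_force: [0.3, -0.5, -0.2]
grip_width: 0.0001
gripper_force: 0.0
[0.57174463 0.0035039  0.10055724] [ 0.03748107 -0.00566602]
w5 [23. 33.] 13 tray min [-0.083  0.1  ] max [-0.082  0.1  ] z 0.053 0.06
w5 [40. 38.] 18 tray min [-0.083  0.099] max [-0.081  0.1  ] z 0.041 0.052
w5 [64. 47.] 26 tray min [-0.081  0.098] max [-0.079  0.1  ] z 0.024 0.038
w5 [109. 106.] 1011 tray min [-0.079  0.065] max [-0.062  0.082] z 0.006 0.02
w5 [ 86. 164.] 114 tray min [-0.081  0.017] max [-0.078  0.067] z 0.024 0.027
w5 [142. 164.] 776 tray min [-0.063  0.034] max [-0.044  0.049] z 0.009 0.025
w5 [147. 214.] 704 tray min [-0.063  0.006] max [-0.044  0.021] z 0.009 0.025
w5 [268. 271.] 840 tray min [ 0.003 -0.03 ] max [ 0.024 -0.007] z 0.023 0.042
w5 [264. 327.] 489 tray min [ 0.004 -0.069] max [ 0.017 -0.046] z 0.024 0.042
```

View pics/c5.png

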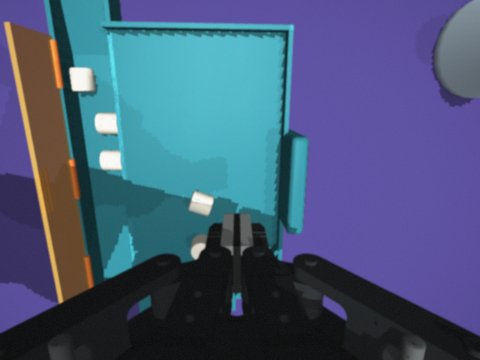

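```bash
python3 -m creep '[{"jaw":1,"travel":[-45,-10,-5],"roll":0},{"jaw":1,"travel":[-90,-19,-5],"roll":0},{"jaw":1,"travel":[-135,-28,-10],"roll":0},{"jaw":1,"travel":[-164,-34,-40],"roll":0},{"jaw":1,"travel":[-164,-34,-53],"roll":0},{"jaw":1,"travel":[-164,-34,-53],"roll":0},{"jaw":1,"travel":[-145,-29,-53],"roll":0},{"jaw":1,"travel":[-125,-24,-53],"roll":0},{"jaw":1,"travel":[-106,-20,-53],"roll":0},{"jaw":1,"travel":[-98,-18,-59],"roll":0},{"jaw":1,"travel":[-91,-16,-65],"roll":0}]'; python3 -m creep '[{"jaw":1,"travel":[0,0,-3],"roll":0},{"jaw":1,"travel":[0,0,-6],"roll":0},{"jaw":1,"travel":[0,0,-7],"roll":0},{"jaw":1,"travel":[0,0,-8],"roll":0}]';python3 - <<'E'
from h import *
print(tip(),tray(tip()))
E
```

```text
time_s: 9.15
position: [0.4677, -0.0142, 0.2063]
tool_rot: [[-0.243, 0.968, 0.056], [0.97, 0.243, 0.014], [-0.0, 0.057, -0.998]]
ft_force: [-0.3, -0.5, 0.0]
grip_width: -0.0001
gripper_force: 0.2
time_s: 9.55
position: [0.4669, -0.0143, 0.2019]
tool_rot: [[-0.243, 0.968, 0.06], [0.97, 0.242, 0.013], [-0.002, 0.061, -0.998]]
ft_force: [-13.0, 5.0, 60.6]
grip_width: -0.0002
gripper_force: 30.7
[ 0.47726078 -0.01199956  0.02885623] [-0.05796033  0.00198218]
```

```bash
python3 -m creep '[{"jaw":1,"travel":[0,0,40],"roll":0},{"jaw":1,"travel":[5,0,85],"roll":0},{"jaw":0,"travel":[45,0,85],"roll":0},{"jaw":0,"travel":[78,0,85],"roll":0},{"jaw":0,"travel":[78,0,85],"roll":0}]'
python3 - <<'E'
from h import *
shot('wrist','w6'); print(tip(),tray(tip()),observe()['grip_width']); whites('w6',.028)
im,w=world('w6'); h=cv2.cvtColor(im,cv2.COLOR_RGB2HSV); og=(h[...,0]<22)&(h[...,0]>4)&(h[...,1]>100); t=tray(w)
print('lid',og.sum(),np.percentile(np.c_[t[og],w[og][:,2]],[2,50,98],axis=0))
a=cv2.imread('pics/w6.png'); cv2.imwrite('pics/c6.png',cv2.resize(a,(480,360)))
E
```

```text
time_s: 10.05
position: [0.5472, -0.0149, 0.2835]
tool_rot: [[-0.243, 0.968, 0.058], [0.97, 0.242, 0.013], [-0.001, 0.059, -0.998]]
ft_force: [-0.2, -0.7, -0.3]
grip_width: 0.0418
gripper_force: 0.0
[ 0.55507826 -0.01227956  0.10981817] [ 0.01751112 -0.01698356] 0.042456657676545766
w6 [304. 248.] 751 tray min [ 0.005 -0.025] max [ 0.024 -0.007] z 0.029 0.043
w6 [302. 307.] 669 tray min [ 0.006 -0.062] max [ 0.021 -0.046] z 0.028 0.044
lid 2409 [[nan nan nan]
 [nan nan nan]
 [nan nan nan]]
```

View pics/c6.png

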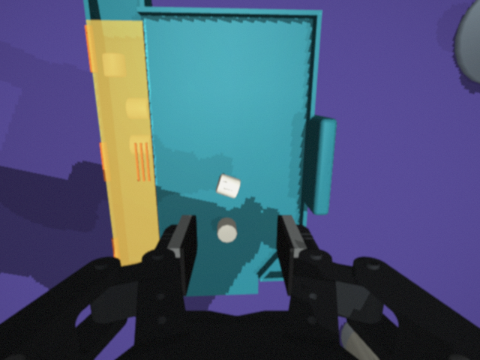

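```bash
python3 -m creep '[{"jaw":0,"travel":[-3,0,-45],"roll":0},{"jaw":0,"travel":[-3,0,-80],"roll":0},{"jaw":0,"travel":[-3,0,-80],"roll":0},{"jaw":1,"travel":[-3,0,-80],"roll":0},{"jaw":1,"travel":[-3,0,-80],"roll":0},{"jaw":1,"travel":[-3,0,-80],"roll":0},{"jaw":1,"travel":[-3,0,-80],"roll":0},{"jaw":1,"travel":[-3,0,-40],"roll":0},{"jaw":1,"travel":[-3,-10,0],"roll":0}]' 30
```

```text
time_s: 11.0
position: [0.5419, -0.0239, 0.2841]
tool_rot: [[-0.244, 0.968, 0.053], [0.97, 0.243, 0.015], [0.001, 0.055, -0.998]]
ft_force: [0.2, -0.6, 0.2]
grip_width: 0.015
gripper_force: 32.1
```

```bash
python3 -m creep '[{"jaw":1,"travel":[0,-48,10],"roll":0},{"jaw":1,"travel":[-1,-96,15],"roll":0},{"jaw":1,"travel":[-2,-144,15],"roll":0},{"jaw":1,"travel":[-3,-192,15],"roll":0},{"jaw":1,"travel":[-4,-236,10],"roll":0},{"jaw":1,"travel":[-4,-260,-20],"roll":0},{"jaw":1,"travel":[-4,-260,-30],"roll":0},{"jaw":0,"travel":[-4,-260,-30],"roll":0},{"jaw":0,"travel":[-4,-260,-30],"roll":0},{"jaw":0,"travel":[-4,-260,-10],"roll":0},{"jaw":0,"travel":[-4,-225,10],"roll":0},{"jaw":0,"travel":[-2,-177,10],"roll":0}]'; python3 -c "
from h import *
print(tip(),observe()['grip_width'])"
```

```text
time_s: 12.2
position: [0.5405, -0.2009, 0.2974]
tool_rot: [[-0.241, 0.968, 0.062], [0.97, 0.241, 0.009], [-0.006, 0.063, -0.998]]
ft_force: [0.8, 1.1, -0.7]
grip_width: 0.0424
gripper_force: 0.0
[ 0.55129317 -0.19923847  0.12438163] 0.042423335271549886
```

```bash
python3 -m creep '[{"jaw":0,"travel":[3,48,0],"roll":0},{"jaw":0,"travel":[6,96,0],"roll":0},{"jaw":0,"travel":[10,140,0],"roll":0},{"jaw":0,"travel":[11,151,-35],"roll":0},{"jaw":0,"travel":[11,151,-75],"roll":0},{"jaw":0,"travel":[11,151,-90],"roll":0},{"jaw":0,"travel":[11,151,-90],"roll":0},{"jaw":1,"travel":[11,151,-90],"roll":0},{"jaw":1,"travel":[11,151,-90],"roll":0},{"jaw":1,"travel":[11,151,-90],"roll":0},{"jaw":1,"travel":[11,151,-90],"roll":0},{"jaw":1,"travel":[11,151,-45],"roll":0}]'
```

```text
time_s: 13.4
position: [0.5505, -0.0504, 0.246]
tool_rot: [[-0.242, 0.969, 0.048], [0.97, 0.242, 0.016], [0.004, 0.05, -0.999]]
ft_force: [0.3, -0.5, 0.4]
grip_width: 0.0141
gripper_force: 29.3
```

```bash
python3 -m creep '[{"jaw":1,"travel":[0,0,45],"roll":0},{"jaw":1,"travel":[-3,-48,50],"roll":0},{"jaw":1,"travel":[-6,-96,50],"roll":0},{"jaw":1,"travel":[-9,-144,50],"roll":0},{"jaw":1,"travel":[-12,-192,50],"roll":0},{"jaw":1,"travel":[-14,-234,30],"roll":0},{"jaw":1,"travel":[-14,-234,15],"roll":0},{"jaw":0,"travel":[-14,-234,15],"roll":0},{"jaw":0,"travel":[-14,-234,15],"roll":0},{"jaw":0,"travel":[-14,-234,50],"roll":0},{"jaw":0,"travel":[0,-186,70],"roll":0},{"jaw":0,"travel":[20,-140,80],"roll":0}]'
python3 - <<'E'
from h import *
shot('scene','s7'); shot('top','t7'); print(tip()); whites('t7',.02)
b=cv2.imread('pics/t7.png')[170:330,100:500]; a=cv2.imread('pics/s7.png')[140:320,120:480]
cv2.imwrite('pics/c7.png',np.vstack([cv2.resize(a,(640,300)),cv2.resize(b,(640,256))]))
E
```

```text
time_s: 14.6
position: [0.5693, -0.1936, 0.3312]
tool_rot: [[-0.241, 0.969, 0.06], [0.97, 0.241, 0.011], [-0.004, 0.061, -0.998]]
ft_force: [1.0, 0.6, -0.2]
grip_width: 0.0427
gripper_force: 0.0
[ 0.5813252  -0.18696725  0.15824469]
```

View pics/c7.png

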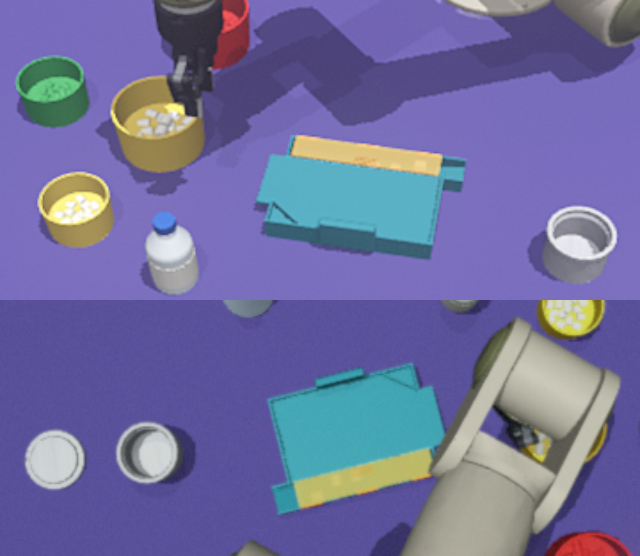

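```bash
python3 -m creep '[{"jaw":0,"travel":[20,-7,10],"roll":-0.149},{"jaw":0,"travel":[45,-15,20],"roll":-0.298},{"jaw":0,"travel":[70,-23,30],"roll":-0.447},{"jaw":0,"travel":[95,-32,40],"roll":-0.596},{"jaw":0,"travel":[120,-40,50],"roll":-0.745},{"jaw":0,"travel":[145,-48,55],"roll":-0.894},{"jaw":0,"travel":[165,-56,55],"roll":-1.043},{"jaw":0,"travel":[180,-60,55],"roll":-1.192},{"jaw":0,"travel":[180,-60,55],"roll":-1.341},{"jaw":0,"travel":[180,-60,55],"roll":-1.49},{"jaw":0,"travel":[180,-60,55],"roll":-1.639},{"jaw":0,"travel":[180,-60,55],"roll":-1.788}]'; python3 -m creep '[{"jaw":0,"travel":[30,-10,0],"roll":-0.149},{"jaw":0,"travel":[60,-20,10],"roll":-0.298},{"jaw":0,"travel":[100,-34,20],"roll":-0.34}]'
python3 -c "
from rig import *
o=observe();print(o['q'],o['position'])"
python3 -m creep '[{"jaw":0,"travel":[45,-15,15],"roll":0},{"jaw":0,"travel":[90,-30,30],"roll":0}]'
python3 -m creep '[{"jaw":0,"travel":[45,-15,15],"roll":0},{"jaw":0,"travel":[90,-30,30],"roll":0}]'
python3 -c "
from rig import *
o=observe();print(o['q'],o['position'])"
```

```text
time_s: 15.9
position: [0.7492, -0.2538, 0.3841]
tool_rot: [[1.0, 0.023, 0.002], [0.023, -0.998, -0.058], [0.001, 0.058, -0.998]]
ft_force: [0.0, -0.8, -0.1]
grip_width: 0.043
gripper_force: 0.0
time_s: 16.2
position: [0.7775, -0.2635, 0.3759]
tool_rot: [[0.951, -0.31, 0.007], [-0.309, -0.949, -0.063], [0.027, 0.058, -0.998]]
ft_force: [1.1, -0.3, 1.3]
grip_width: 0.0427
gripper_force: 0.0
[-26.63660929  56.11276017  12.77408454  -3.23242489 109.08371606
  80.29088077] [ 0.77751998 -0.26353699  0.37591264]
time_s: 16.4
position: [0.7804, -0.2647, 0.3754]
tool_rot: [[0.952, -0.305, 0.038], [-0.301, -0.951, -0.075], [0.059, 0.06, -0.996]]
ft_force: [-0.6, -0.8, 0.6]
grip_width: 0.0427
gripper_force: 0.0
time_s: 16.6
position: [0.7838, -0.2662, 0.3723]
tool_rot: [[0.95, -0.306, 0.065], [-0.3, -0.95, -0.084], [0.087, 0.06, -0.994]]
ft_force: [0.1, 0.5, 0.1]
grip_width: 0.0426
gripper_force: 0.0
[-26.65057131  56.40589088  12.73244141  -2.73636934 105.35886015
  80.19660911] [ 0.78376642 -0.26621117  0.37233137]
```

```bash
R='[{"jaw":0,"travel":[45,-15,15],"roll":0},{"jaw":0,"travel":[90,-30,30],"roll":0}]'
python3 -m creep '[{"jaw":0,"travel":[47,-16,0],"roll":0},{"jaw":0,"travel":[94,-32,0],"roll":0},{"jaw":0,"travel":[141,-48,0],"roll":0}]' | sed -n 1,3p
python3 -m creep '[{"jaw":0,"travel":[47,-16,5],"roll":0},{"jaw":0,"travel":[94,-32,10],"roll":0},{"jaw":0,"travel":[141,-48,15],"roll":0}]' | sed -n 1,3p
python3 -m creep '[{"jaw":0,"travel":[47,-16,10],"roll":0},{"jaw":0,"travel":[94,-32,20],"roll":0},{"jaw":0,"travel":[141,-48,30],"roll":0}]' | sed -n 1,3p
python3 - <<'E'
from h import *
im,w=world('top0'); z=w[...,2]; v,u=np.mgrid[:480,:640]
m=(u<160)&(v<170)&(z>.02)&(w[...,0]<.95); p=w[m]
print('box',m.sum(),np.percentile(p,[1,50,99],axis=0))
print(observe()['q'])
E
```

```text
time_s: 16.9
position: [0.7967, -0.2713, 0.3412]
tool_rot: [[0.948, -0.307, 0.089], [-0.299, -0.95, -0.092], [0.113, 0.061, -0.992]]
time_s: 17.2
position: [0.805, -0.2745, 0.3231]
tool_rot: [[0.945, -0.307, 0.117], [-0.296, -0.95, -0.102], [0.143, 0.062, -0.988]]
time_s: 17.5
position: [0.8099, -0.2765, 0.3148]
tool_rot: [[0.941, -0.307, 0.145], [-0.293, -0.95, -0.112], [0.172, 0.063, -0.983]]
box 6988 [[0.79091797 0.47038523 0.02286239]
 [0.85780507 0.58338597 0.08955657]
 [0.93582293 0.70426716 0.09709938]]
[-26.54252907  60.48006046  12.72087753  -2.03435661  96.43401721
  80.64495609]
```

```bash
python3 -m creep '[{"jaw":0,"travel":[46,-16,10],"roll":0}]' | sed -n 3p
python3 -m creep '[{"jaw":0,"travel":[46,-16,10],"roll":0}]' | sed -n 3p
python3 -m creep '[{"jaw":0,"travel":[46,-16,10],"roll":0}]' | sed -n 3p
python3 -m creep '[{"jaw":0,"travel":[46,-16,10],"roll":0}]' | sed -n 3p
python3 -m creep '[{"jaw":0,"travel":[46,-16,10],"roll":0}]'
python3 -c "
from h import *
o=observe();print(o['q'],tip())"
```

```text
tool_rot: [[0.936, -0.307, 0.172], [-0.289, -0.95, -0.121], [0.201, 0.064, -0.978]]
tool_rot: [[0.931, -0.307, 0.199], [-0.286, -0.949, -0.13], [0.229, 0.064, -0.971]]
tool_rot: [[0.925, -0.307, 0.225], [-0.282, -0.949, -0.139], [0.256, 0.065, -0.964]]
tool_rot: [[0.918, -0.308, 0.25], [-0.278, -0.949, -0.148], [0.283, 0.066, -0.957]]
time_s: 18.0
position: [0.8259, -0.2845, 0.2977]
tool_rot: [[0.91, -0.308, 0.276], [-0.274, -0.949, -0.156], [0.31, 0.067, -0.948]]
ft_force: [-0.2, -1.0, -0.5]
grip_width: 0.0427
gripper_force: 0.0
[-26.64591642  61.85185664  12.7240455   -0.91950519  86.94728053
  80.61545427] [ 0.87379411 -0.31159454  0.13329305]
```

```bash
python3 -m creep '[{"jaw":0.5,"travel":[46,-16,14],"roll":0}]' | sed -n 3p
python3 -m creep '[{"jaw":1,"travel":[46,-16,14],"roll":0}]' >/dev/null
python3 -m creep '[{"jaw":1,"travel":[46,-16,14],"roll":0}]' >/dev/null
python3 -m creep '[{"jaw":1,"travel":[46,-16,14],"roll":0}]' >/dev/null
python3 -m creep '[{"jaw":1,"travel":[46,-16,14],"roll":0}]' >/dev/null
python3 -m creep '[{"jaw":1,"travel":[46,-16,14],"roll":0}]' >/dev/null
python3 -m creep '[{"jaw":1,"travel":[46,-16,14],"roll":0}]' | sed -n 3p
python3 -m creep '[{"jaw":1,"travel":[-48,10,10],"roll":0.1},{"jaw":1,"travel":[-96,20,20],"roll":0.2},{"jaw":1,"travel":[-144,32,20],"roll":0.35},{"jaw":1,"travel":[-190,42,20],"roll":0.5},{"jaw":1,"travel":[-236,55,20],"roll":0.65},{"jaw":1,"travel":[-260,95,20],"roll":0.8}]'
python3 -c "
from h import *
o=observe();print(o['q'],tip())"
```

```text
tool_rot: [[0.902, -0.308, 0.301], [-0.269, -0.949, -0.165], [0.336, 0.068, -0.939]]
tool_rot: [[0.838, -0.31, 0.449], [-0.236, -0.948, -0.214], [0.492, 0.073, -0.867]]
time_s: 19.3
position: [0.5889, -0.2087, 0.3184]
tool_rot: [[0.764, 0.44, 0.471], [0.418, -0.895, 0.159], [0.491, 0.075, -0.868]]
ft_force: [0.9, -0.3, -0.1]
grip_width: -0.0001
gripper_force: 0.0
[-33.45550775  30.7683614   76.06948982  27.86535556  57.07905871
  17.16345836] [ 0.67052212 -0.18113523  0.16796761]
```

```bash
python3 -m creep '[{"jaw":1,"travel":[-23,42,0],"roll":0},{"jaw":1,"travel":[-46,84,0],"roll":0},{"jaw":1,"travel":[-69,126,0],"roll":0},{"jaw":1,"travel":[-92,168,0],"roll":0},{"jaw":1,"travel":[-115,210,0],"roll":0},{"jaw":1,"travel":[-138,252,0],"roll":0},{"jaw":1,"travel":[-161,294,0],"roll":0},{"jaw":1,"travel":[-184,336,0],"roll":0},{"jaw":1,"travel":[-207,375,0],"roll":0},{"jaw":1,"travel":[-228,410,-20],"roll":0},{"jaw":1,"travel":[-228,410,-60],"roll":0},{"jaw":1,"travel":[-228,410,-60],"roll":0}]'
python3 -c "
from h import *
print(tip())"
```

```text
time_s: 20.5
position: [0.3622, 0.203, 0.2554]
tool_rot: [[0.768, 0.442, 0.463], [0.418, -0.894, 0.159], [0.485, 0.071, -0.872]]
ft_force: [0.3, -0.8, 0.3]
grip_width: 0.0003
gripper_force: 0.0
[0.44251859 0.23066865 0.10427156]
```

```bash
python3 -m creep '[{"jaw":1,"travel":[-5,12,-40],"roll":0},{"jaw":1,"travel":[-5,12,-74],"roll":0},{"jaw":1,"travel":[7,19,-74],"roll":0},{"jaw":1,"travel":[22,27,-74],"roll":0},{"jaw":1,"travel":[44,39,-74],"roll":0},{"jaw":1,"travel":[66,51,-74],"roll":0},{"jaw":1,"travel":[88,63,-74],"roll":0},{"jaw":1,"travel":[105,73,-74],"roll":0},{"jaw":1,"travel":[115,78,-74],"roll":0},{"jaw":1,"travel":[115,78,-74],"roll":0}]'
python3 - <<'E'
from h import *
print(tip())
def jar(f):
    im,w=world(f); h=cv2.cvtColor(im,cv2.COLOR_RGB2HSV); m=(h[...,1]<70)&(abs(w[...,2]-.064)<.004)&(w[...,1]>.2)&(w[...,1]<.5)&(w[...,0]>.48)&(w[...,0]<.85)&(abs(w[...,0]-.745)+abs(w[...,1]-.152)>.1)
    n,l,s,c=cv2.connectedComponentsWithStats(cv2.dilate(m.astype(np.uint8),np.ones((3,3)))); i=1+s[1:,4].argmax(); p=w[(l==i)&m]; print(f,len(p),cv2.minEnclosingCircle((p[:,:2]*1000).astype(np.float32)))
shot('top','t8');shot('scene','s8');jar('t8');jar('s8')
E
```

```text
time_s: 21.5
position: [0.4802, 0.2799, 0.1855]
tool_rot: [[0.766, 0.437, 0.472], [0.414, -0.896, 0.159], [0.493, 0.073, -0.867]]
ft_force: [-0.3, -0.1, 0.7]
grip_width: -0.0002
gripper_force: 0.0
[0.56205111 0.30755971 0.03512589]
t8 297 ((592.2303466796875, 331.5267639160156), 52.73528289794922)
s8 366 ((591.7378540039062, 327.65118408203125), 57.430213928222656)
```

```bash
python3 -m creep '[{"jaw":1,"travel":[20,11,0],"roll":0},{"jaw":1,"travel":[42,23,0],"roll":0},{"jaw":1,"travel":[62,34,0],"roll":0},{"jaw":1,"travel":[76,42,0],"roll":0},{"jaw":1,"travel":[84,46,0],"roll":0},{"jaw":1,"travel":[84,46,0],"roll":0},{"jaw":1,"travel":[50,26,0],"roll":0},{"jaw":-0.2,"travel":[10,0,50],"roll":0.1},{"jaw":-0.2,"travel":[-10,-45,80],"roll":0.25},{"jaw":-0.2,"travel":[-30,-90,90],"roll":0.4},{"jaw":-0.2,"travel":[-45,-135,90],"roll":0.55},{"jaw":-0.2,"travel":[-55,-180,90],"roll":0.7}]'
cat >> h.py <<'E'
def jar(f):
    im,w=world(f); h=cv2.cvtColor(im,cv2.COLOR_RGB2HSV); m=(h[...,1]<70)&(abs(w[...,2]-.064)<.005)&(w[...,1]>.27)&(w[...,1]<.47)&(w[...,0]>.6)&(w[...,0]<.8)
    p=w[m][:,:2]*1000; md=np.median(p,0); p=p[np.linalg.norm(p-md,axis=1)<70]; A=np.c_[2*p,np.ones(len(p))]; s=np.linalg.lstsq(A,(p**2).sum(1),rcond=None)[0]; print(f,len(p),s[:2],np.sqrt(s[2]+s[0]**2+s[1]**2))
E
python3 - <<'E'
from h import *
print(tip(),observe()['q'],observe()['grip_width'])
shot('top','t9');jar('t9')
E
```

```text
time_s: 22.8
position: [0.4546, 0.1852, 0.2607]
tool_rot: [[0.51, 0.788, 0.345], [0.714, -0.611, 0.341], [0.479, 0.072, -0.875]]
ft_force: [-0.0, -0.5, -0.0]
grip_width: 0.0515
gripper_force: 0.0
[0.51433871 0.24424071 0.10899496] [  5.17113549  23.43351361 102.34924649  32.13084904  35.42813191
  18.52645432] 0.05150284107636861
t9 307 [675.58230291 389.59308819] 38.63969256947906
```

```bash
python3 -m creep '[{"jaw":-0.3,"travel":[25,-40,10],"roll":0.14},{"jaw":-0.3,"travel":[52,-80,10],"roll":0.28},{"jaw":-0.3,"travel":[80,-120,10],"roll":0.42},{"jaw":-0.3,"travel":[108,-160,10],"roll":0.56},{"jaw":-0.3,"travel":[136,-200,5],"roll":0.7},{"jaw":-0.3,"travel":[165,-235,0],"roll":0.84},{"jaw":-0.3,"travel":[165,-235,-10],"roll":0.9},{"jaw":-0.3,"travel":[165,-235,-10],"roll":0.9}]'
python3 - <<'E'
from h import *
o=observe();p=np.array(o['position']);R=np.array(o['tool_rot']);g=p+.155*R[:,2];print(o['q'],o['grip_width'],'grasp',g,tray(g),'yaz',np.degrees(np.arctan2(R[1,1],R[0,1])))
shot('wrist','w9'); shot('top','t10')
for f in('w9','t10'):
    im,w=world(f); h=cv2.cvtColor(im,cv2.COLOR_RGB2HSV); te=(abs(h[...,0].astype(int)-93)<8)&(h[...,1]>120); t=tray(w)
    m=te&(abs(w[...,2]-.059)<.005)&(t[...,0]>.06)&(t[...,0]<.11)&(abs(t[...,1])<.06); print(f,m.sum(),np.percentile(t[m],[2,50,98],axis=0) if m.any() else '')
a=cv2.imread('pics/w9.png'); cv2.imwrite('pics/c9.png',cv2.resize(a,(480,360)))
E
```

```text
time_s: 23.65
position: [0.6206, -0.05, 0.2482]
tool_rot: [[-0.236, 0.97, -0.053], [0.846, 0.232, 0.48], [0.478, 0.068, -0.876]]
ft_force: [0.1, 1.0, 0.5]
grip_width: 0.0555
gripper_force: 0.0
[-18.94215702  38.56913375  73.6827792   26.16160513  81.87315182
 -40.40257737] 0.05545506463417175 grasp [0.61244156 0.02437479 0.11243704] [0.08200003 0.00481715] yaz 13.43876385301882
w9 3470 [[ 7.80594068e-02 -3.07234552e-02]
 [ 8.35187420e-02  5.07556444e-05]
 [ 8.92415822e-02  3.43426517e-02]]
t10 106 [[ 0.07750877 -0.01485688]
 [ 0.08269909  0.00839581]
 [ 0.08859083  0.03327075]]
```

View pics/c9.png

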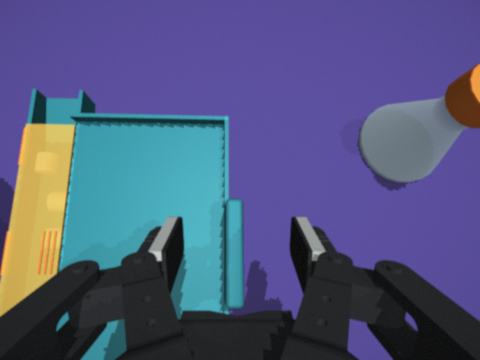

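```bash
python3 -m creep '[{"jaw":-0.3,"travel":[1,0,-30],"roll":0},{"jaw":-0.3,"travel":[1,-2,-50],"roll":0},{"jaw":-0.3,"travel":[1,-3,-59],"roll":0},{"jaw":1,"travel":[1,-3,-59],"roll":0},{"jaw":1,"travel":[1,-3,-59],"roll":0},{"jaw":1,"travel":[1,-3,-59],"roll":0},{"jaw":1,"travel":[1,-3,-59],"roll":0},{"jaw":1,"travel":[1,-3,-59],"roll":0},{"jaw":1,"travel":[1,-3,-49],"roll":0},{"jaw":1,"travel":[1,-3,-34],"roll":0},{"jaw":1,"travel":[1,-3,-9],"roll":0},{"jaw":1,"travel":[1,-3,21],"roll":0}]' 110
python3 - <<'E'
from h import *
o=observe();print(o['grip_width'],o['gripper_force'],tip())
shot('wrist','w11'); shot('scene','s11')
a=cv2.imread('pics/w11.png');b=cv2.imread('pics/s11.png')[140:340,180:480]; cv2.imwrite('pics/c11.png',np.hstack([cv2.resize(a,(400,300)),cv2.resize(b,(400,300))]))
E
```

```text
time_s: 24.95
position: [0.6217, -0.0518, 0.2716]
tool_rot: [[-0.238, 0.97, -0.053], [0.846, 0.233, 0.479], [0.477, 0.069, -0.876]]
ft_force: [0.2, -0.6, -2.9]
grip_width: 0.0099
gripper_force: 107.9
0.009918715660474588 107.9086687907693 [0.61253993 0.03127576 0.11966686]
```

View pics/c11.png

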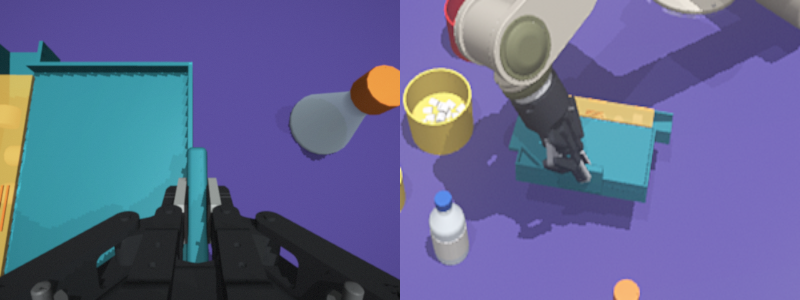

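```bash
python3 -m creep '[{"jaw":1,"travel":[0,0,-25],"roll":0},{"jaw":1,"travel":[0,0,-50],"roll":0},{"jaw":1,"travel":[0,0,-68],"roll":0},{"jaw":1,"travel":[0,0,-75],"roll":0},{"jaw":1,"travel":[0,0,-79],"roll":0},{"jaw":1,"travel":[0,0,-79],"roll":0},{"jaw":-0.3,"travel":[0,0,-79],"roll":0},{"jaw":-0.3,"travel":[0,0,-79],"roll":0},{"jaw":-0.3,"travel":[0,0,-79],"roll":0},{"jaw":-0.3,"travel":[0,0,-40],"roll":0},{"jaw":0.5,"travel":[0,0,5],"roll":0}]'
python3 -m creep '[{"jaw":1,"travel":[20,44,15],"roll":0.07},{"jaw":1,"travel":[38,88,20],"roll":0.14},{"jaw":1,"travel":[56,132,20],"roll":0.21},{"jaw":1,"travel":[74,176,20],"roll":0.28},{"jaw":1,"travel":[92,220,20],"roll":0.29},{"jaw":1,"travel":[110,264,20],"roll":0.29},{"jaw":1,"travel":[128,308,10],"roll":0.29},{"jaw":1,"travel":[136,350,0],"roll":0.29},{"jaw":1,"travel":[138,390,0],"roll":0.29},{"jaw":1,"travel":[138,392,0],"roll":0.29}]'
python3 -c "
from h import *
o=observe();print(tip(),o['q'])"
```

```text
time_s: 26.15
position: [0.6216, -0.052, 0.2749]
tool_rot: [[-0.236, 0.97, -0.056], [0.845, 0.233, 0.48], [0.479, 0.066, -0.875]]
ft_force: [0.6, 0.2, 0.8]
grip_width: 0.0421
gripper_force: 0.0
time_s: 27.15
position: [0.7584, 0.3457, 0.2734]
tool_rot: [[-0.474, 0.86, -0.191], [0.74, 0.506, 0.444], [0.478, 0.069, -0.875]]
ft_force: [0.5, 0.3, 0.1]
grip_width: 0.0001
gripper_force: 0.0
[0.72526722 0.42266899 0.12155806] [ 13.60765206  59.70276537  22.43927049  29.09442708 101.56037949
 -12.86669896]
```

```bash
python3 -m creep '[{"jaw":1,"travel":[6,-1,-40],"roll":0},{"jaw":1,"travel":[6,-1,-80],"roll":0},{"jaw":1,"travel":[6,-1,-94],"roll":0},{"jaw":1,"travel":[-6,-8,-94],"roll":0},{"jaw":1,"travel":[-25,-18,-94],"roll":0},{"jaw":1,"travel":[-45,-30,-94],"roll":0},{"jaw":1,"travel":[-66,-42,-94],"roll":0},{"jaw":1,"travel":[-85,-53,-94],"roll":0},{"jaw":1,"travel":[-97,-60,-94],"roll":0},{"jaw":1,"travel":[-103,-63,-94],"roll":0},{"jaw":1,"travel":[-90,-56,-90],"roll":0},{"jaw":0.3,"travel":[-60,-60,-30],"roll":-0.1}]'
python3 -m creep '[{"jaw":-0.3,"travel":[-10,-40,25],"roll":-0.15},{"jaw":-0.3,"travel":[-25,-85,50],"roll":-0.19},{"jaw":-0.3,"travel":[-38,-130,50],"roll":-0.19},{"jaw":-0.3,"travel":[-51,-175,50],"roll":-0.19},{"jaw":-0.3,"travel":[-64,-220,50],"roll":-0.19},{"jaw":-0.3,"travel":[-72,-265,40],"roll":-0.19},{"jaw":-0.3,"travel":[-76,-310,30],"roll":-0.19},{"jaw":-0.3,"travel":[-77,-333,25],"roll":-0.19},{"jaw":-0.3,"travel":[-77,-333,25],"roll":-0.19}]'
python3 - <<'E'
from h import *
o=observe();p=np.array(o['position']);R=np.array(o['tool_rot']);g=p+.155*R[:,2];print(o['grip_width'],'grasp',g,tray(g),'yaz',np.degrees(np.arctan2(R[1,1],R[0,1])))
shot('wrist','w12'); shot('top','t12')
for f in('w12','t12'):
    im,w=world(f); h=cv2.cvtColor(im,cv2.COLOR_RGB2HSV); te=(abs(h[...,0].astype(int)-93)<8)&(h[...,1]>120); t=tray(w)
    m=te&(abs(w[...,2]-.059)<.005)&(t[...,0]>.05)&(t[...,0]<.11)&(abs(t[...,1])<.06); print(f,m.sum(),np.percentile(t[m],[2,50,98],axis=0) if m.any() else '')
im,w=world('t12'); h=cv2.cvtColor(im,cv2.COLOR_RGB2HSV); m=(h[...,1]<70)&(abs(w[...,2]-.064)<.005)&(abs(w[...,1]-.34)<.09)&(abs(w[...,0]-.59)<.09)
p=w[m][:,:2]*1000; A=np.c_[2*p,np.ones(len(p))]; s=np.linalg.lstsq(A,(p**2).sum(1),rcond=None)[0]; print('jar',len(p),s[:2],np.sqrt(s[2]+s[0]**2+s[1]**2),cv2.minEnclosingCircle(p.astype(np.float32)))
E
```

```text
time_s: 28.35
position: [0.6913, 0.2819, 0.2256]
tool_rot: [[-0.388, 0.909, -0.152], [0.787, 0.413, 0.459], [0.48, 0.059, -0.875]]
ft_force: [1.5, -0.1, -0.6]
grip_width: 0.0133
gripper_force: 0.0
time_s: 29.25
position: [0.6153, -0.0551, 0.2549]
tool_rot: [[-0.234, 0.971, -0.051], [0.847, 0.23, 0.48], [0.477, 0.07, -0.876]]
ft_force: [0.2, -0.3, -0.7]
grip_width: 0.0558
gripper_force: 0.0
0.05580172410885776 grasp [0.60744284 0.01924046 0.1191367 ] [0.07591427 0.001034  ] yaz 13.302311004169352
w12 3194 [[ 0.07773707 -0.0298256 ]
 [ 0.08319967  0.00087091]
 [ 0.08886833  0.03539754]]
t12 116 [[ 0.07652562 -0.01804819]
 [ 0.08224954  0.00782768]
 [ 0.08811549  0.0331566 ]]
jar 309 [574.75299154 362.01418877] 38.811720458980986 ((574.9234619140625, 362.2698974609375), 42.453155517578125)
```

```bash
python3 -m creep '[{"jaw":-0.3,"travel":[7,2,-35],"roll":0},{"jaw":-0.3,"travel":[7,2,-58],"roll":0.01},{"jaw":-0.3,"travel":[7,2,-66],"roll":0.01},{"jaw":1,"travel":[7,2,-66],"roll":0.01},{"jaw":1,"travel":[7,2,-66],"roll":0.01},{"jaw":1,"travel":[7,2,-66],"roll":0.01},{"jaw":1,"travel":[7,2,-66],"roll":0.01},{"jaw":1,"travel":[7,2,-66],"roll":0.01},{"jaw":1,"travel":[7,2,-56],"roll":0.01},{"jaw":1,"travel":[7,2,-36],"roll":0.01},{"jaw":1,"travel":[7,2,-6],"roll":0.01},{"jaw":1,"travel":[7,2,30],"roll":0.01}]' 110
python3 -m creep '[{"jaw":1,"travel":[0,8,30],"roll":0.04},{"jaw":1,"travel":[-1,24,50],"roll":0.12},{"jaw":1,"travel":[-3,46,60],"roll":0.21},{"jaw":1,"travel":[-6,72,60],"roll":0.3},{"jaw":1,"travel":[-9,98,60],"roll":0.39},{"jaw":1,"travel":[-12,124,60],"roll":0.48},{"jaw":1,"travel":[-15,150,60],"roll":0.57},{"jaw":1,"travel":[-18,176,60],"roll":0.67},{"jaw":1,"travel":[-21,202,60],"roll":0.77},{"jaw":1,"travel":[-24,228,60],"roll":0.87},{"jaw":1,"travel":[-27,254,60],"roll":0.97},{"jaw":1,"travel":[-30,280,60],"roll":1.07}]'
python3 -c "
from h import *
o=observe();p=np.array(o['position']);R=np.array(o['tool_rot']);print(o['q'],p+.155*R[:,2])"
```

```text
time_s: 30.55
position: [0.6219, -0.0499, 0.286]
tool_rot: [[-0.246, 0.968, -0.058], [0.844, 0.243, 0.479], [0.477, 0.069, -0.876]]
ft_force: [-0.1, 0.8, -2.7]
grip_width: 0.0098
gripper_force: 107.9
time_s: 31.75
position: [0.5918, 0.2311, 0.3458]
tool_rot: [[-0.86, 0.247, -0.447], [0.185, 0.966, 0.178], [0.476, 0.071, -0.877]]
ft_force: [-0.3, -0.6, -2.9]
grip_width: 0.0098
gripper_force: 107.9
[  8.78238517  36.37158738  60.30275207  14.89860396 108.04362422
 -66.37810422] [0.5224883  0.25875998 0.20989037]
```

```bash
python3 -m creep '[{"jaw":1,"travel":[-4,26,0],"roll":0.09},{"jaw":1,"travel":[-7,52,0],"roll":0.18},{"jaw":1,"travel":[-11,78,0],"roll":0.27},{"jaw":1,"travel":[-14,104,0],"roll":0.36},{"jaw":1,"travel":[-18,132,0],"roll":0.45},{"jaw":1,"travel":[-22,160,0],"roll":0.54},{"jaw":1,"travel":[-26,190,0],"roll":0.63},{"jaw":1,"travel":[-29,218,0],"roll":0.72},{"jaw":1,"travel":[-33,246,-8],"roll":0.81},{"jaw":1,"travel":[-37,272,-20],"roll":0.9},{"jaw":1,"travel":[-40,294,-30],"roll":0.98},{"jaw":1,"travel":[-42,308,-36],"roll":1.025}]'
cat >> h.py <<'E'
def state(G0=np.array([.083,0,.052]),R0=None):
    # tray pose from tool pose; at flat grip, tool_rot in tray frame fixed
    o=observe();p=np.array(o['position']);R=np.array(o['tool_rot']);g=p+.155*R[:,2]
    # tool in tray frame at grip time (tray yaw 13.9, flat)
    Rg=np.array([[-.246,.968,-.058],[.844,.243,.479],[.477,.069,-.876]]);c,s=np.cos(YAW),np.sin(YAW)
    M=np.array([[c,-s,0],[s,c,0],[0,0,1]]).T@Rg; Rt=R@M.T
    P=lambda q:g+Rt@(np.array(q)-G0)
    print('t',o['time_s'],'q',np.round(o['q'],1),'grasp',g.round(4),'spout down deg',np.degrees(np.arcsin(-Rt[2,1])).round(1),'side',np.degrees(np.arcsin(Rt[2,0])).round(1),'yaz',np.degrees(np.arctan2(Rt[1,1],Rt[0,1])).round(1))
    print('spout',P([-.060,.130,.011]).round(4),'bottom',P([-.06,.13,0]).round(4),'lowfront',P([.02,.105,0]).round(4),'lip',P([0,-.125,.0]).round(4))
E
python3 -c "
from h import *
state()"
```

```text
time_s: 32.95
position: [0.5492, 0.5398, 0.3082]
tool_rot: [[-0.604, -0.698, -0.385], [-0.638, 0.713, -0.29], [0.477, 0.071, -0.876]]
ft_force: [-1.4, 0.2, -2.8]
grip_width: 0.0096
gripper_force: 107.9
t 32.95 q [ 35.8  55.1  27.3  -0.7 126.4 -99.9] grasp [0.4895 0.4947 0.1724] spout down deg -0.0 side 0.1 yaz -135.8
spout [0.4959 0.3015 0.1312] bottom [0.4959 0.3015 0.1202] lowfront [0.4581 0.3763 0.1203] lip [0.637  0.5224 0.1203]
```

```bash
python3 -m creep '[{"jaw":1,"travel":[18,18,0],"roll":0},{"jaw":1,"travel":[36,35,0],"roll":0}]' | sed -n 2p
python3 -m creep '[{"jaw":1,"travel":[34,33,0],"roll":0}]' | sed -n 2p
python3 -m creep '[{"jaw":1,"travel":[34,33,0],"roll":0}]' | sed -n 2p
python3 -m creep '[{"jaw":1,"travel":[34,33,0],"roll":0}]' | sed -n 2p
python3 -c "
from h import *
state()"
```

```text
position: [0.5764, 0.5648, 0.3055]
position: [0.5798, 0.5673, 0.2926]
position: [0.5829, 0.5699, 0.2853]
position: [0.5857, 0.5725, 0.277]
t 33.45 q [ 36.1  63.5  12.7   0.5 128.7 -98.7] grasp [0.5324 0.5348 0.1364] spout down deg 4.0 side 0.2 yaz -136.4
spout [0.5392 0.3438 0.086 ] bottom [0.5397 0.3444 0.075 ] lowfront [0.5025 0.4195 0.077 ] lip [0.6825 0.5634 0.093 ]
```

```bash
python3 -m creep '[{"jaw":1,"travel":[-1,-10,15],"roll":0.005},{"jaw":1,"travel":[-5,-18,32],"roll":0.01},{"jaw":1,"travel":[-5,-18,38],"roll":0.01}]' | sed -n 2p
python3 -m creep '[{"jaw":1,"travel":[28,27,25],"roll":0}]' | sed -n 2p
python3 -m creep '[{"jaw":1,"travel":[28,27,25],"roll":0}]' | sed -n 2p
python3 -m creep '[{"jaw":1,"travel":[28,27,25],"roll":0}]' | sed -n 2p
python3 -c "
from h import *
state()"
```

```text
position: [0.5804, 0.5537, 0.3184]
position: [0.5816, 0.5557, 0.3297]
position: [0.5794, 0.5541, 0.3416]
position: [0.577, 0.5521, 0.3552]
t 34.05 q [  35.2   58.    12.7    0.5  130.8 -100. ] grasp [0.53   0.5202 0.211 ] spout down deg 7.5 side 0.2 yaz -136.0
spout [0.5402 0.3315 0.153 ] bottom [0.5412 0.3325 0.1421] lowfront [0.5035 0.4073 0.1456] lip [0.6816 0.5513 0.1754]
```

```bash
python3 -m creep '[{"jaw":1,"travel":[36,34,0],"roll":0}]' | sed -n 2p
python3 -m creep '[{"jaw":1,"travel":[36,34,0],"roll":0}]' >/dev/null
python3 -m creep '[{"jaw":1,"travel":[36,34,0],"roll":0}]' >/dev/null
python3 -m creep '[{"jaw":1,"travel":[36,34,0],"roll":0}]' | sed -n 2p
python3 -m creep '[{"jaw":1,"travel":[35,33,12],"roll":0}]' >/dev/null
python3 -m creep '[{"jaw":1,"travel":[35,33,12],"roll":0}]' >/dev/null
python3 -m creep '[{"jaw":1,"travel":[35,33,12],"roll":0}]' >/dev/null
python3 -c "
from h import *
state()"
```

```text
position: [0.5806, 0.5556, 0.3463]
position: [0.5939, 0.5674, 0.3066]
t 34.75 q [ 35.3  61.   12.7   2.3 118.3 -98.9] grasp [0.5687 0.5564 0.1565] spout down deg 17.0 side 0.3 yaz -136.8
spout [0.5847 0.3754 0.0785] bottom [0.587  0.3777 0.068 ] lowfront [0.5495 0.4523 0.0757] lip [0.7237 0.5883 0.143 ]
```

```bash
python3 -m creep '[{"jaw":1,"travel":[0,0,6],"roll":0},{"jaw":1,"travel":[0,0,6],"roll":0},{"jaw":1,"travel":[0,0,6],"roll":0},{"jaw":1,"travel":[0,0,6],"roll":0}]'
python3 - <<'E'
from h import *
shot('top','t13'); shot('wrist','w13'); state(); print(np.mean([observe()['ft_force'][2] for _ in range(5)]))
im,w=world('t13'); h=cv2.cvtColor(im,cv2.COLOR_RGB2HSV)
d=np.linalg.norm(w[...,:2]-[.575,.362],axis=-1); m=d<.033
print('in jar pixels',m.sum(),np.percentile(w[m][:,2],[5,25,50,75,95]), 'brightwhite',(m&(h[...,2]>200)&(h[...,1]<40)).sum())
im,w=world('w13'); d=np.linalg.norm(w[...,:2]-[.575,.362],axis=-1); m=(d<.033)&(w[...,2]<.06); print('wrist view',m.sum(),np.percentile(w[m][:,2],[5,25,50,75,95]) if m.any() else '')
E
```

```text
time_s: 35.15
position: [0.5972, 0.5697, 0.3117]
tool_rot: [[-0.686, -0.702, -0.192], [-0.699, 0.709, -0.092], [0.2, 0.071, -0.977]]
ft_force: [-0.3, -0.2, -2.4]
grip_width: 0.0102
gripper_force: 107.9
t 35.25 q [ 35.3  60.7  12.7   2.3 118.6 -98.9] grasp [0.5674 0.5555 0.16  ] spout down deg 16.9 side 0.4 yaz -136.8
spout [0.5835 0.3745 0.082 ] bottom [0.5857 0.3768 0.0715] lowfront [0.5482 0.4514 0.0793] lip [0.7223 0.5876 0.1462]
-3.393744176731741
in jar pixels 650 [0.00643108 0.00938257 0.01158603 0.01497691 0.07716099] brightwhite 174
wrist view 8062 [0.00951898 0.01082334 0.0250113  0.04201617 0.05235327]
```

```bash
cat >> h.py <<'E'
def jarmap(f,c=(.575,.362)):
    im,w=world(f); c=np.array(c)
    for x in np.arange(.036,-.04,-.006):
        r=''
        for y in np.arange(.036,-.04,-.006):
            m=(abs(w[...,0]-c[0]-x)<.003)&(abs(w[...,1]-c[1]-y)<.003)
            r+='%4s'%(int(round(np.nanmedian(w[m][:,2])*1000)) if m.sum()>2 else '.')
        print(r)
E
python3 - <<'E'
from h import *
print('wrist');jarmap('w13');print('top');jarmap('t13')
E
```

```text
wrist
 101 100  74  78   .   .   .   .   .   .   .   .   .
 100  98  74  74  77   .   .   .  42  41   .   .   .
  99  75  74  73  73  77   .   .   .  39  34   .   .
   .  75  74  73  73  76   .   .   .  10  30  34   .
   .  74  74  73  73   .   .   .   .  10  10  35   .
  92   .  74  73  10  10  10  10  10  11  10  35  55
  82  89   .   .  11  10  10  10  10  10  10  35  57
  64  86  88   .   .  10  10  10  10  10  10  36  57
  48   .   .   .   .  10  10  10  10  10  10  37   .
  44  64   .   .   .  10  10  10  10  10  32  44   .
  56  33   .   .   .   .  11  10  10  30  35   .   .
   0  43  33  63  53  52  52  47  39  40   .   .   .
   0   0  57  37  38  63  62  56  55   .   .   .   .
top
 101  80  78  74  64  60  55  63  62  61   3   1   1
  88  78  73  74  44  24  12  14  51  59  29  28  -1
  75  73  72  69  41  69   9  12  15  16  60  22   3
  74  73  16  42  70  12  13  11  10  11   .  55  29
  75  24  45  15   9  11   9  11  11  12   .   .  29
  74  32  72  13  11  12  13  12  11  11   .   .  27
  39  75  11  10  11  11  11  11   9  10   .   .  28
  53  16  12  10  11  11   9  12   9   9   .   .  30
  61  26  12  11  11   9  10  13   9  12   .   .  26
  62  48  10  11  10  11  12  11   9   .   .  34  28
  61  62  35   9  11  14   9  10   .   .  44  25   1
   .  62  65  53  21  11   .   .   .  59  27   0  -1
  -1   .   .  62  60  53  54  53  22  25   2   1   0
```

```bash
python3 -m creep '[{"jaw":1,"travel":[34,32,18],"roll":0}]' | sed -n 2p
python3 -m creep '[{"jaw":1,"travel":[34,32,18],"roll":0}]' | sed -n 2p
python3 -m creep '[{"jaw":1,"travel":[34,32,18],"roll":0}]' | sed -n 2p
python3 -m creep '[{"jaw":1,"travel":[34,32,18],"roll":0}]' | sed -n 2p
python3 - <<'E'
from h import *
state(); shot('wrist','w14'); jarmap('w14')
E
```

```text
position: [0.5976, 0.5699, 0.3158]
position: [0.598, 0.5701, 0.3221]
position: [0.5985, 0.5704, 0.3272]
position: [0.5991, 0.5708, 0.3314]
t 35.65 q [ 35.1  59.3  12.7   3.4 113.9 -98.5] grasp [0.5811 0.5684 0.1774] spout down deg 23.2 side 0.5 yaz -137.3
spout [0.6023 0.3937 0.0873] bottom [0.6054 0.3967 0.0772] lowfront [0.5678 0.4709 0.0878] lip [0.7368 0.5999 0.178 ]
  94  62  64  65  62  55  46  49  54   .   .   .   .
  80  63  65  55  52  11  11  23  33  33   .   .   .
  18  27  54   .   .  11  11  11  11  26  31   .   .
  30   .   .   .  11  11  11  11  11  11  24  23   .
  40   .   .   .  11  11  11  11  11  11  11  16   .
  64   .   .   .  11  11  11  11  11  11  11  11   .
  64   .   .   .  11  11  11  11  11  11  11   .   .
  64   .   .   .  12  11  11  11  11  11   .   .   .
  34   .   .   .   .  11  11  11  11   .   .   .   .
  36  65   .   .   .  11  11  11   .   .   .   .   .
  46  32   .   .   .   .  11   .   .   .   .   .   .
   1  20  22  21   .   .   .   .   .   .   .   .   .
   1   1   1   2   1   0   .   .   .   .   .   .   .
```

```bash
python3 -m creep '[{"jaw":1,"travel":[-24,-22,0],"roll":0},{"jaw":1,"travel":[-24,-22,0],"roll":0},{"jaw":1,"travel":[-24,-22,0],"roll":0}]' | sed -n 2,4p
python3 - <<'E'
from h import *
state(); shot('wrist','w15'); jarmap('w15')
im,w=world('w15')
# tray-frame view of spout/lid colours
o=observe()
E
```

```text
position: [0.5751, 0.5489, 0.3323]
tool_rot: [[-0.703, -0.702, -0.116], [-0.705, 0.709, -0.016], [0.093, 0.071, -0.993]]
ft_force: [0.7, 0.6, -1.2]
t 36.0 q [ 34.8  53.3  26.    3.2 106.8 -99.3] grasp [0.5571 0.5464 0.1784] spout down deg 23.2 side 0.5 yaz -137.2
spout [0.5783 0.3717 0.0883] bottom [0.5814 0.3747 0.0782] lowfront [0.5438 0.4489 0.0887] lip [0.7128 0.5779 0.179 ]
 108 106  81  86   .   .   .   .   .   .   .   .   .
 106 104  78  79  84   .   .   .   .   .   .   .   .
 105  78  77  76  78  82  58  53  47  47  55   .   .
  79   .  76  75  74  57  49  11  11  21  33  35   .
   .  77  76  75  53   .  10  10  11  10   .  32  33
  96   .  29   .   .  61  11  10  10   .   .   .  31
  86  55  29   .  62  64  65  10   9   .   .  11  11
  82  44  64   .  64  67  66  11  10  25  23  11  10
   0  36  64   .  60  66  33  11  35  26  24  11  11
   0  37  39   .   .  59  34  39  37  35  25  10  11
   0  57  32   .   .   .  33  38  37  10  10  10  10
   0   1  37  64   .   .  27  31  11  10  10  10  12
   0   0  56  33  64   .   .   .  11  11  10  11  12
```

```bash
python3 -m creep '[{"jaw":1,"travel":[0,0,0],"roll":0},{"jaw":1,"travel":[0,0,0],"roll":0},{"jaw":1,"travel":[0,0,0],"roll":0}]' | sed -n 2,4p
python3 - <<'E'
from h import *
shot('wrist','w16'); jarmap('w16')
im,w=world('w16'); h=cv2.cvtColor(im,cv2.COLOR_RGB2HSV); print(np.mean([observe()['ft_force'][2] for _ in range(3)]))
E
```

```text
position: [0.5755, 0.5492, 0.3307]
tool_rot: [[-0.703, -0.702, -0.117], [-0.705, 0.709, -0.017], [0.095, 0.071, -0.993]]
ft_force: [1.7, 2.7, -0.6]
 107 104  79  84   .   .   .   .   .   .   .   .   .
 105 103  77  77  83   .   .   .   .   .   .   .   .
 104  78  76  75  76  81  62  54  49  53  54   .   .
   .  78  75  74  73  58  51  35  11  27  34  34   .
   .  76  75  74  53   .   .   .  10  10  10  27  32
  95   .  28   .   .   .  11  10  10  10  10  10  27
  85  62  28   .   .   .  11  10  10  10  11  24  25
  80  46  64   .   .   .  10  10  10  10  11  24  26
   0  35  64   .   .   .  10  11  25  26  20  23  26
   0  35  41   .   .   .  11  15  26  26  26  11  10
   0  58  32   .   .   .  23  11  21  26  10  10  10
   0   1  36  64   .   .  25  26  24  10  10  10  11
   0   0  55  34  63   .   .  26  24  10  10  11  12
0.2181363668456563
```

```bash
python3 -m creep '[{"jaw":1,"travel":[0,0,20],"roll":0},{"jaw":1,"travel":[-8,8,50],"roll":0},{"jaw":1,"travel":[-20,20,70],"roll":0},{"jaw":1,"travel":[-20,20,70],"roll":0}]'
python3 - <<'E'
from h import *
state(); shot('wrist','w17');shot('top','t17')
for f in('w17','t17'):
    im,w=world(f); h=cv2.cvtColor(im,cv2.COLOR_RGB2HSV); m=(h[...,1]<70)&(abs(w[...,2]-.064)<.003)&(abs(w[...,1]-.35)<.08)&(abs(w[...,0]-.565)<.08)
    p=(w[m][:,:2]*1000).astype(np.float32); (c,r)=cv2.minEnclosingCircle(p); print(f,len(p),c,r); 
    A=np.c_[2*p,np.ones(len(p))]; s=np.linalg.lstsq(A,(p**2).sum(1),rcond=None)[0]; print(s[:2],np.sqrt(s[2]+s[0]**2+s[1]**2)); jarmap(f,s[:2]/1000)
E
```

```text
time_s: 36.8
position: [0.5533, 0.57, 0.404]
tool_rot: [[-0.702, -0.703, -0.114], [-0.707, 0.707, -0.014], [0.091, 0.071, -0.993]]
ft_force: [-0.1, 0.3, -1.8]
grip_width: 0.01
gripper_force: 107.8
t 36.8 q [ 37.   53.1  15.1   3.7 117.5 -96.5] grasp [0.5356 0.5678 0.25  ] spout down deg 23.3 side 0.5 yaz -137.1
spout [0.5574 0.3933 0.1597] bottom [0.5605 0.3963 0.1496] lowfront [0.5227 0.4704 0.1601] lip [0.6912 0.5996 0.251 ]
w17 1917 (563.345703125, 350.1790771484375) 42.07535171508789
[563.4435799  350.36965486] 38.66077067617773
   .   .   .   .   .   .   .  56  60  62  62   .   .
   .   .   .   .   .   .   .  40  34  44  61  62   .
   .   .   .   .   .   .   .   .   9  13  37  61  62
   .   .   .   .   .   .   .   .   .   8  14  44  62
 154   .   .   .   8   8   8   8   8  18  23  38  60
  45   .   .   .   8   8   8   8   8  19  24  33  53
  37   .   .   .   8   8  14  24  23  20  24  24  49
  29   .   .   .   8   8  22  24  24  17   8  26  53
  31   .   .   .   .   8  17  24   9   8   8  33  61
  35  31   .   .  22  24  23   9   8   8  12  47  62
  -2  31  61   .   .  24  23   
[... 228 characters left out ...]
82309646105
   .   .   .  66  64  56  55  58  66   2   1   0  -1
   .  66  64  46  35  13  12  11  48  60  60  -1  -2
   .  63  38  11  10  12  10   9  12   .  50  18   2
  67  48  16  10  12  10  10  12   9  11   .  52   5
  65  31   8  11  12  12   9  10  16  19  26   .  31
  57  16  10  12  11  11  13  10   9  25  26   .  24
  51  13  13  10  13  11  25  28  18  25  26   .  24
  55  20  11   8  10  13  28  26  10   9   .   .  33
  62  30  13  11   9   8  25  24  12  11   .   .  27
  63  54  12  12  25  26  15  12  15  15   .  50  30
   .  62  50  17  22  29  18  10   .   .  37  28   0
   .   .  66  52  34  26  22   .   .  63  28  25   2
  -4   .   .  63  64  61  64  53  36  31   4   0   3
```

```bash
python3 -m creep '[{"jaw":1,"travel":[0,-22,8],"roll":-0.149},{"jaw":1,"travel":[4,-44,15],"roll":-0.298},{"jaw":1,"travel":[10,-66,15],"roll":-0.447},{"jaw":1,"travel":[18,-88,15],"roll":-0.596},{"jaw":1,"travel":[26,-110,15],"roll":-0.745},{"jaw":1,"travel":[34,-132,15],"roll":-0.894},{"jaw":1,"travel":[42,-154,15],"roll":-1.043},{"jaw":1,"travel":[50,-176,15],"roll":-1.192},{"jaw":1,"travel":[58,-198,15],"roll":-1.341},{"jaw":1,"travel":[66,-220,15],"roll":-1.49},{"jaw":1,"travel":[74,-242,15],"roll":-1.639},{"jaw":1,"travel":[80,-264,15],"roll":-1.788}]' | sed -n 2,3p
python3 -m creep '[{"jaw":1,"travel":[8,-22,0],"roll":-0.149},{"jaw":1,"travel":[16,-44,0],"roll":-0.298},{"jaw":1,"travel":[24,-66,0],"roll":-0.447},{"jaw":1,"travel":[32,-88,0],"roll":-0.596},{"jaw":1,"travel":[40,-110,0],"roll":-0.745},{"jaw":1,"travel":[48,-132,0],"roll":-0.894},{"jaw":1,"travel":[56,-154,0],"roll":-1.043},{"jaw":1,"travel":[64,-176,0],"roll":-1.192},{"jaw":1,"travel":[72,-198,0],"roll":-1.341},{"jaw":1,"travel":[80,-220,0],"roll":-1.49},{"jaw":1,"travel":[88,-242,0],"roll":-1.639},{"jaw":1,"travel":[96,-264,0],"roll":-1.788}]' | sed -n 2,3p
python3 -m creep '[{"jaw":1,"travel":[8,-20,0],"roll":-0.149},{"jaw":1,"travel":[12,-40,0],"roll":-0.298},{"jaw":1,"travel":[12,-45,0],"roll":-0.316}]'
python3 -c "
from h import *
state()"
```

```text
position: [0.6359, 0.3028, 0.4132]
tool_rot: [[-0.53, 0.848, 0.006], [0.842, 0.526, 0.118], [0.097, 0.067, -0.993]]
position: [0.7315, 0.0387, 0.4132]
tool_rot: [[0.937, 0.331, 0.111], [0.337, -0.941, -0.035], [0.093, 0.07, -0.993]]
time_s: 39.6
position: [0.7436, -0.0074, 0.4128]
tool_rot: [[0.995, 0.024, 0.094], [0.031, -0.997, -0.069], [0.092, 0.071, -0.993]]
ft_force: [-0.1, 0.2, -2.9]
grip_width: 0.0099
gripper_force: 107.8
t 39.6 q [-9.3 42.4 36.1 -3.  95.6 78.7] grasp [ 0.7582 -0.018   0.2589] spout down deg 23.2 side 0.5 yaz -0.6
spout [0.8625 0.1236 0.1686] bottom [0.8581 0.1235 0.1585] lowfront [0.8347 0.0437 0.1691] lip [0.6233 0.0659 0.2596]
```

```bash
python3 -m creep '[{"jaw":1,"travel":[30,0,0],"roll":0},{"jaw":1,"travel":[70,0,0],"roll":0}]' | sed -n 2p
for i in 1; do :; done
python3 -m creep '[{"jaw":1,"travel":[48,0,14],"roll":0}]' | sed -n 2p
python3 -m creep '[{"jaw":1,"travel":[48,0,14],"roll":0}]' >/dev/null
python3 -m creep '[{"jaw":1,"travel":[48,0,14],"roll":0}]' >/dev/null
python3 -m creep '[{"jaw":1,"travel":[48,0,14],"roll":0}]' >/dev/null
python3 -m creep '[{"jaw":1,"travel":[48,0,14],"roll":0}]' >/dev/null
python3 -m creep '[{"jaw":1,"travel":[48,0,14],"roll":0}]' >/dev/null
python3 -m creep '[{"jaw":1,"travel":[48,0,14],"roll":0}]' >/dev/null
python3 -m creep '[{"jaw":1,"travel":[48,0,14],"roll":0}]' | sed -n 2p
python3 -c "
from h import *
state()"
```

```text
position: [0.8067, -0.0046, 0.415]
position: [0.8163, -0.0045, 0.406]
position: [0.8439, -0.0043, 0.3828]
t 40.6 q [-8.2 55.9 12.9 -1.4 92.4 79. ] grasp [ 0.8927 -0.0151  0.2361] spout down deg 10.3 side 1.0 yaz 0.7
spout [1.0112 0.1287 0.1701] bottom [1.0092 0.1285 0.1592] lowfront [0.9858 0.0482 0.165 ] lip [0.7591 0.0654 0.2059]
```

```bash
python3 -m creep '[{"jaw":1,"travel":[48,0,14],"roll":0}]' >/dev/null
python3 -m creep '[{"jaw":1,"travel":[48,0,14],"roll":0}]' >/dev/null
python3 -m creep '[{"jaw":1,"travel":[48,0,14],"roll":0}]' >/dev/null
python3 -m creep '[{"jaw":1,"travel":[48,0,14],"roll":0}]' >/dev/null
python3 -m creep '[{"jaw":1,"travel":[48,0,14],"roll":0}]' >/dev/null
python3 -m creep '[{"jaw":1,"travel":[48,0,14],"roll":0}]' | sed -n 2p
python3 -c "
from h import *
state()"
```

```text
position: [0.8669, -0.0047, 0.3629]
t 41.2 q [-8.1 57.7 12.9 -0.1 81.  79. ] grasp [ 0.94   -0.0154  0.2266] spout down deg 0.6 side 1.4 yaz 1.3
spout [1.0664 0.1295 0.1809] bottom [1.0663 0.1293 0.1699] lowfront [1.0431 0.0487 0.172 ] lip [0.8126 0.0635 0.1739]
```

```bash
python3 -m creep '[{"jaw":1,"travel":[-30,0,0],"roll":0},{"jaw":1,"travel":[-75,0,0],"roll":0},{"jaw":1,"travel":[-120,0,0],"roll":0},{"jaw":1,"travel":[-165,0,0],"roll":0},{"jaw":1,"travel":[-210,0,0],"roll":0},{"jaw":1,"travel":[-255,0,0],"roll":0},{"jaw":1,"travel":[-300,0,0],"roll":0},{"jaw":1,"travel":[-345,0,0],"roll":0},{"jaw":1,"travel":[-385,0,-20],"roll":0},{"jaw":1,"travel":[-415,0,-50],"roll":0},{"jaw":1,"travel":[-430,0,-90],"roll":0},{"jaw":1,"travel":[-430,0,-120],"roll":0}]' 
python3 -m creep '[{"jaw":1,"travel":[0,0,-25],"roll":0},{"jaw":1,"travel":[0,0,-40],"roll":0},{"jaw":1,"travel":[0,0,-48],"roll":0},{"jaw":1,"travel":[0,0,-53],"roll":0},{"jaw":1,"travel":[0,0,-55],"roll":0},{"jaw":1,"travel":[0,0,-55],"roll":0}]'
python3 -c "
from h import *
state()"
```

```text
time_s: 42.4
position: [0.4335, -0.0042, 0.2432]
tool_rot: [[0.882, 0.026, 0.47], [0.066, -0.995, -0.069], [0.466, 0.092, -0.88]]
ft_force: [1.0, -0.7, -1.6]
grip_width: 0.0098
gripper_force: 107.9
time_s: 43.0
position: [0.4375, -0.0052, 0.1919]
tool_rot: [[0.879, 0.022, 0.476], [0.063, -0.996, -0.07], [0.472, 0.091, -0.877]]
ft_force: [-1.0, 0.3, 12.9]
grip_width: 0.01
gripper_force: 124.6
t 43.0 q [-17.1  27.5 115.   24.9  10.   46.8] grasp [ 0.5112 -0.0161  0.0559] spout down deg 0.3 side 1.3 yaz 1.0
spout [0.6385 0.1284 0.0111] bottom [6.384e-01 1.281e-01 1.000e-04] lowfront [0.6149 0.0477 0.002 ] lip [0.3845 0.0635 0.0027]
```

```bash
python3 -m creep '[{"jaw":-0.3,"travel":[0,0,0],"roll":0},{"jaw":-0.3,"travel":[0,0,0],"roll":0},{"jaw":-0.3,"travel":[0,0,0],"roll":0},{"jaw":-0.3,"travel":[4,0,15],"roll":0},{"jaw":-0.3,"travel":[12,0,45],"roll":0},{"jaw":-0.3,"travel":[25,0,90],"roll":0},{"jaw":-0.3,"travel":[40,-40,130],"roll":0},{"jaw":-0.3,"travel":[40,-90,140],"roll":0},{"jaw":-0.3,"travel":[40,-130,140],"roll":0},{"jaw":-0.3,"travel":[40,-150,140],"roll":0}]'
python3 - <<'E'
from h import *
print(observe()['q'],observe()['time_s'])
shot('top','t20');shot('scene','s20')
im,w=world('t20'); h=cv2.cvtColor(im,cv2.COLOR_RGB2HSV).astype(int); z=w[...,2]
te=(abs(h[...,0]-93)<8)&(h[...,1]>120)&(z<.1); print('teal extents',np.percentile(w[te],[1,50,99],axis=0).round(3)); pl=te&(abs(z-.026)<.006)
p=w[pl]; A=np.c_[p[:,:2],np.ones(len(p))]; print('plane tilt deg',len(p),np.degrees(np.linalg.lstsq(A,p[:,2],rcond=None)[0][:2]),p[:,2].mean())
og=(h[...,0]>8)&(h[...,0]<28)&(h[...,1]>90)&(w[...,1]>.05)&(w[...,1]<.22)&(w[...,0]>.3)&(w[...,0]<.68); q=w[og]; print('lid',len(q),np.nanpercentile(q,[2,50,98],axis=0).round(3))
for nm,zz,c,rr in(('jar',.064,(.563,.350),.06),('tub',.078,(.547,-.284),.075)):
    m=(abs(z-zz)<.004)&(np.linalg.norm(w[...,:2]-c,axis=-1)<rr); print(nm,m.sum(),cv2.minEnclosingCircle((w[m][:,:2]*1000).astype(np.float32)))
jarmap('t20',(.563,.350))
E
```

```text
time_s: 44.0
position: [0.4772, -0.1584, 0.3313]
tool_rot: [[0.881, 0.022, 0.473], [0.063, -0.995, -0.072], [0.47, 0.093, -0.878]]
ft_force: [0.4, 0.4, -0.7]
grip_width: 0.0557
gripper_force: 0.0
[-33.90529769  18.22906802  95.43497724  17.98497882  41.51730234
  42.60756305] 44.0
teal extents [[ 0.382 -0.02   0.005]
 [ 0.501  0.047  0.027]
 [ 0.626  0.138  0.061]]
plane tilt deg 4919 [-0.01543954 -0.09451201] 0.02646549066497573
lid 165 [[0.412 0.11  0.025]
 [0.503 0.141 0.03 ]
 [0.595 0.146 0.036]]
jar 271 ((562.998291015625, 350.4209289550781), 42.53129196166992)
tub 256 ((546.7058715820312, -283.8637390136719), 59.147342681884766)
   .   .   .  62  62  54  59  62  64   4   4  -1   1
   .  64  65  45  23  13  11  10  54  58  62   1   1
   .  63  37  10  11  10   9  11  10   .  52  33   4
  65  47  12  10   9  11  10  11  11  13   .  43  21
  64  27  12   9  12  11  11  10  12  18  24   .  34
  48  14  12  10   9  10  10   9  13  26  25   .  33
  48  14  11  10  12  11  22  26  17  24  24   .  27
  53  30  10   9   9   .  28  26  15  10   .   .  27
  63  28  10  10  11  11  25  22  12  12   .   .  29
  64  52  13  12  24  25  19  11  11   .   .  58  27
   .  63  50  16  24  26  14  11   .   .   .  35   2
   .  64  63  54  25  25  22   .   .  62  27   0   1
   2   .   .  63  63  63  54  57  46  25   2   0   0
```

Run:
```python
from h import *
_,w=world('t20')
for a in (.112,.117,.122,.127,.132,.137,.142):
    m=(abs(w[...,1]-a)<.003)&(w[...,0]>.43)&(w[...,0]<.58); print(a,m.sum(),np.percentile(w[m][:,2],[10,50,90]).round(4))
```

```text
0.112 198 [0.0265 0.0303 0.0336]
0.117 196 [0.0265 0.03   0.0332]
0.122 160 [0.0263 0.0293 0.0333]
0.127 155 [0.026  0.0301 0.0341]
0.132 191 [0.027  0.0301 0.034 ]
0.137 199 [0.0264 0.0303 0.0336]
0.142 181 [0.0254 0.0292 0.0324]
```

The lid reads level at 30 mm across its width, so it is shut. I'm handing in.

```bash
python3 -c "
from rig import *
print(close_job())"
```

```text
the job is handed in; nothing more can be done
None
```

The job is handed in at 44 s, with no verdict returned: three cylinders went out of the spout into the jar, I returned the two extras to the tub by gripper rather than over the pour-back lip, and I pushed the jar about 80 mm along the bench for reach; the last depth checks showed the tray flat with its lid shut, and the jar and tub standing.

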